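# Hang the ear defenders on the rack under its shelf board

## Robot

A 6-joint arm with a two-finger parallel gripper is mounted at the origin on a cart in front of the work surface, level with it; the furniture and walls round the work are solid. World frame = base frame: x ahead of the robot, y to its left, z up, the work surface at z = 0. Lengths are in m, angles in degrees, forces in N, time in s.
With the tool pointing down it reaches from about 0.375 to 0.9 m from the base axis. Payload 3.1 kg.
Tool frame: the origin (TCP) lies at the very end of the fingers, on their centre line; the grasp point (between the pads) lies 19 mm behind it (bot.tcp_to_grasp is the distance from the TCP to the grasp point, in m); z points along the fingers, y is the line along which they close (so a half turn about z gives the same grasp; the last joint's range is limited). The gripper opens to 87 mm and grips with 3 to 60 N. Pads are 19 mm wide; open, the fingers measure 117 mm over their backs; the gripper's body (75 mm by 190 mm) begins 51 mm behind the grasp point.
Start: joints at [-79.899, 30.224, 82.088, -0, 67.689, -10.227], TCP at [0.217, -0.586, 0.223] pointing down, gripper open.
Joint ranges: [-176.69, 176.69], [-43.24, 126.21], [12.49, 139.97], [-82, 262], [0, 151.66], [-163.58, 163.58]. Speed limits (degrees/s): [159.86, 159.86, 180, 180, 180, 180].

## Interface

Orientations are given as a 3x3 rotation matrix whose columns are the frame's x, y, z axes.
In Python, from rig import telemetry, capture, camera_info, job, bot gives the robot as it stands. The module is installed in compiled form; this text tells all that it offers.
- The arm moves only by the tool carry_out, never from a script. Its argument "deltas" is a list that holds one entry, the list of rows, each a list of 7 numbers: the shift along the tool's x, y, z scaled (see below), then the turn, a rotation vector about the tool's x, y, z scaled (see below), then the closure, from -1 (fully open) to 1 (shut). In form: [[[dx, dy, dz, ax, ay, az, claw], ...]]. A call has exactly 10 rows; each row is the pose to reach, as a shift and turn from the pose commanded when the call began, along the tool's axes at that moment, turning the shorter way round; what a row does not reach only later rows make up. The controller multiplies each number of a shift by 15 cm and each number of a turn by 360 degrees. A row lasts 1/12 s, in which the tool goes at most 41.7 mm and 7.16 degrees, less where a joint would pass 70% of its speed; a pose out of reach is approached as far as the arm can. A call with a number of a shift or a turn outside -1 to 1 is refused whole. A call with a gripper value outside its range is refused whole. The fingers move at their own pace and stop on an object; the grip force is fixed at half the most. Time passes only in rows, so rows that repeat a pose let the fingers close, or fill a call up. It gives the time, the measured TCP pose, the force, the opening and the grip force at its end, in the units of the state.
- telemetry.read_state(): the state, without advancing time (a new reading comes with each control period).
- capture(name): name is "scene" or "top" or "wrist"; returns the picture (400x640x3 uint8, red, green, blue); there is no depth.
- camera_info(name): a dict with "mtx" (3x3 intrinsics, pixels), "cam_to_world" (4x4, takes a point from camera to world coordinates); the wrist camera has in their place "T_tool_cam" (4x4, takes a point from camera to tool coordinates, whose origin is the TCP and whose axes are the flange's). Camera axes: x right, y down, z forward; pixel columns grow to the right and rows downward; lengths in m; the calibration is good to about 2 mm. A picture is of the moment at which its call begins: read the wrist's pose just before it. camera_info takes no time and is no camera call.
- job.hand_in(): hands the job in; it is judged then, once.
The state is a dict: "time_s": time; "joint_positions": joint angles; "qvel": joint speeds; "tau": joint torques, N m; "position": TCP position; "tcp_rot": TCP orientation; "force": force on the tool from outside, world axes, zero at the start; "moment": the same for the moment, N m; "opening": opening from 0.0 (shut) to 1.0 (fully open); "grasp_force": force on a finger pad.
Only numpy, scipy, OpenCV 4.12 (cv2) and the standard library are available. Lean on these libraries where they do the work, as an engineer would, in place of code of your own. Each camera call takes 0.05 s, during which the arm holds its last target. There are 200 camera calls.

## Task

Put the ear defenders away on the rack: hang them astride the rail, one cup in front and one behind, with the middle of the headband down in the flanged cradle. Set the band gently onto the cradle before you let go, do not drop it, and leave the ivory and the black plastic cups beside the work standing where they are.

Things in the scene. Friction and masses are not known exactly. Their poses are not given: they have to be found in the camera images.
- ear_defenders: Rigid hearing protectors, 155 x 70 x 141 mm (x, y, z), 150-310 g: two grey cups with black cushions on a black headband, standing on their cups left of the laptop. Origin: midway between the cups at their undersides. x from cup to cup, y across the band, z up. Cups fill |x| 34-78, |y| < 35, z 0-80 mm: the mouth between them is 68 mm wide. A half turn about z changes nothing.
- band_center (a point): Centre of curvature of the headband, x = 0, y = 0, z = 75 mm in the ear defenders' frame, same axes. The band is a half ring about this point's y axis, 40 mm wide (flat edges at y = -20 and +20 mm, to be gripped), outer radius 66 mm, inner 58 mm; within 40 degrees of the top a lining brings the inside to radius 52 mm (underside at z = 127 mm).
- band_top (a point): Top of the headband's outside at its middle: x = 0, y = 0, z = 141 mm in the ear defenders' frame, same axes.
- stand: The rack, fixed on the bench right of the laptop: two 16 mm posts at y = -115 and +115 mm, a shelf board on top, and between the posts a level rail (16 mm tube along y, at x = 0) with a cradle in its middle. Origin on the bench straight below the cradle; x to the rack's back, y along the rail, z up. The rail's clamps at the posts reach in to |y| = 100 mm, their knobs to x = -36 mm.
- cradle_low (a point): Where the cradle's centre is when the rail is clamped at its lowest, 155 mm over the bench. The rail is set 0 to 40 mm higher than this, each time differently, and that is not measured: feel or look for it. Axes as the stand's. Cradle: rubber saddle of radius 14 mm about the rail axis, 47 mm long between two flanges of radius 24 mm (inner faces at y = -23.5 and +23.5 mm).
- shelf_edge (a point): Middle of the shelf board's lower front edge, 456 mm over the bench, 50 mm in front of the rail; axes as the stand's. From here the board reaches 130 mm back and 135 mm to each side, covering the rail, with things standing on it.
- laptop: Open laptop, fixed, between the ear defenders and the rack: base 262 x 384 x 16 mm (x, y, z), origin on the bench at its centre; the screen rises from its far edge (x = +127 mm) over the full width, leaning back, its top 265 mm over the bench at x = +185 mm.
- body_ivory: Ivory hollow plastic cup, 76 x 68 x 104 mm, standing in front of the rack; leave it. Origin at the centre of its underside.
- body_black4: Black hollow plastic cup, 76 x 69 x 110 mm, standing behind the ear defenders; leave it. Origin at the centre of its underside.

How it is judged:
By the outcome, as a careful person would: the job done as asked, in the order asked, and still so for the second after the job is handed in, with the robot touching nothing.
It also fails if it takes over 58 s, if anything falls off the work surface, if the arm or the gripper's body presses on something with over 40 N, if the wrist force passes 120 N, or if a joint passes its speed limit or range.

## Working session

There is one attempt and no reset: what is moved stays moved. The work goes in short steps, Python scripts to look and compute and a tool call to move; the robot and the scene stay as the last step left them, time stands still between calls to the robot, and variables do not carry over. Pictures are saved under pics/ and viewed, at most 10 in all, crops included, and the job is handed in when it is done.

Besides the shell and the picture viewer there is one more tool, called by a JSON object that holds its "api" and its "payload", one argument or row to a line. carry_out: Moves the arm, as the interface text tells. Its arguments: {"type":"object","properties":{"deltas":{"type":"array","items":{"type":"array","items":{"type":"array","items":{"type":"number"}}}}},"required":["deltas"]}

```bash
mkdir -p pics; python3 - <<'E'
from rig import telemetry, capture, camera_info, bot
import cv2,numpy as np
np.set_printoptions(precision=4,suppress=True)
for n in("scene","top"):
    cv2.imwrite(f"pics/{n}0.png",capture(n)[:,:,::-1]); c=camera_info(n); print(n,c)
print(camera_info("wrist")); s=telemetry.read_state();print(s); print(bot.tcp_to_grasp)
E
```

```text
scene {'mtx': array([[397.1633,   0.    , 315.5254],
       [  0.    , 397.1633, 191.8326],
       [  0.    ,   0.    ,   1.    ]]), 'cam_to_world': array([[-0.8419, -0.3811,  0.3821, -0.0647],
       [-0.5396,  0.5968, -0.5938,  0.8783],
       [-0.0018, -0.7061, -0.7081,  1.3437],
       [ 0.    ,  0.    ,  0.    ,  1.    ]])}
top {'mtx': array([[456.0981,   0.    , 323.1044],
       [  0.    , 456.0981, 200.0062],
       [  0.    ,   0.    ,   1.    ]]), 'cam_to_world': array([[-0.4251, -0.7076,  0.5644, -0.5023],
       [-0.9051,  0.3341, -0.2629,  0.429 ],
       [-0.0026, -0.6226, -0.7825,  1.6744],
       [ 0.    ,  0.    ,  0.    ,  1.    ]])}
{'mtx': array([[355.9125,   0.    , 318.0016],
       [  0.    , 355.9125, 198.7208],
       [  0.    ,   0.    ,   1.    ]]), 'T_tool_cam': array([[-0.0002, -0.9567, -0.291 ,  0.0802],
       [ 1.    ,  0.0001, -0.001 ,  0.0004],
       [ 0.001 , -0.291 ,  0.9567, -0.1621],
       [ 0.    ,  0.    ,  0.    ,  1.    ]])}
{'time_s': 0.1, 'joint_positions': array([-79.8977,  30.2747,  82.1476,   0.0011,  67.6883, -10.2265]), 'qvel': array([-0.0242, -0.1363, -0.1236,  0.0366,  0.0735,  0.0292]), 'tau': array([  0.0003, -44.0984, -17.7152,   0.0636,   0.0534,  -0.    ]), 'position': array([ 0.2171, -0.5854,  0.2217]), 'tcp_rot': array([[ 0.9377,  0.3474, -0.0003],
       [ 0.3474, -0.9377,  0.0019],
       [ 0.0004, -0.0019, -1.    ]]), 'force': array([0.4367, 0.369 , 0.8573]), 'moment': array([-0.0021,  0.0211, -0.0415]), 'grasp_force': 0.0, 'opening': 0.9984615064202872}
0.0187
```

View pics/scene0.png

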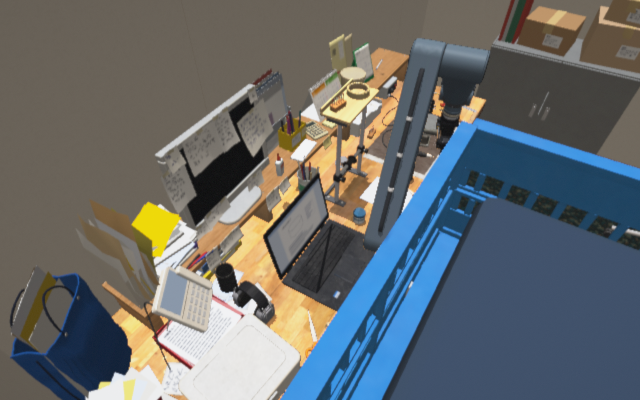

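View pics/top0.png

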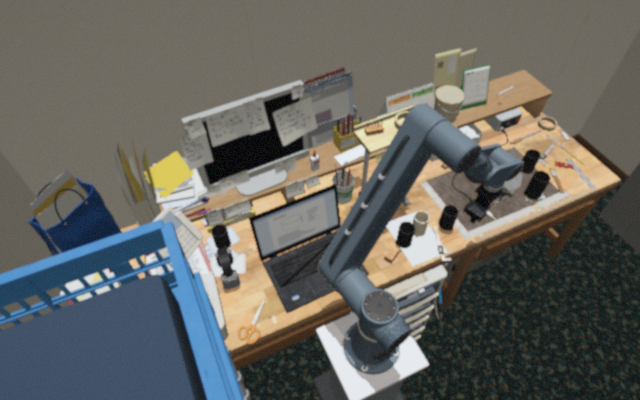

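The scene view shows the ear defenders near (252,298), with the black cup behind them at (226,275). The rack is near (350,150). In the top view the ear defenders are near (229,268), and the arm hides part of the rack.

```bash
python3 - <<'E'
import cv2,numpy as np
a=cv2.imread("pics/scene0.png");b=cv2.imread("pics/top0.png")
def c(i,x,y,w,h,k=4):return cv2.resize(i[y:y+h,x:x+w],None,fx=k,fy=k,interpolation=cv2.INTER_CUBIC)
# each 400x300 => 100x75 *4
o=np.vstack([np.hstack([c(a,200,255,100,75),c(a,310,70,100,75)]),np.hstack([c(b,180,215,100,75),c(a,310,145,100,75)])])
cv2.imwrite("pics/c1.png",o)
E
```

```text
(no output)
```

View pics/c1.png

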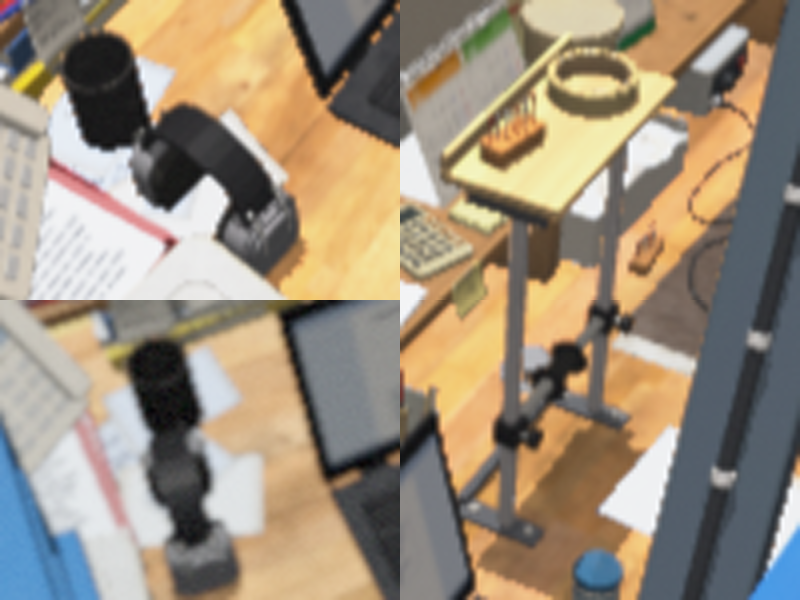

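The enlarged crops show three things:
- **Ear defenders:** the band top is near scene (253,289). The front cup is at (265,310) and the rear cup at (239,297).
- **Rack:** post feet are near (337,201) and (360,172), and the cradle is near (352,160).
- **Shelf:** the front edge runs from about (347,123) to (379,90).

```bash
cat > h.py <<'E'
import numpy as np,cv2
from rig import telemetry,capture,camera_info,bot
np.set_printoptions(precision=4,suppress=True)
def cam(n,st=None):
    c=camera_info(n)
    if n!="wrist": return c["mtx"],c["cam_to_world"]
    T=np.eye(4);T[:3,:3]=st["tcp_rot"];T[:3,3]=st["position"];return c["mtx"],T@c["T_tool_cam"]
def ray(K,M,u):
    d=M[:3,:3]@np.linalg.solve(K,[u[0],u[1],1]);return M[:3,3],d/np.linalg.norm(d)
def onz(K,M,u,z):
    o,d=ray(K,M,u);return o+d*(z-o[2])/d[2]
def proj(K,M,P):
    q=(np.atleast_2d(P)-M[:3,3])@M[:3,:3]@K.T;return q[:,:2]/q[:,2:]
def tri(rs):
    A=sum(np.eye(3)-np.outer(d,d) for o,d in rs);b=sum((np.eye(3)-np.outer(d,d))@o for o,d in rs);return np.linalg.solve(A,b)
E
python3 - <<'E'
from h import *
S=cam("scene");T=cam("top")
print("band", onz(*S,(253,288),.141),onz(*T,(223.7,258),.141))
print("fcup", onz(*S,(266,306),.07),onz(*T,(230,275),.08)); print("rcup",onz(*S,(239,298),.06))
print("cup", onz(*S,(228,290),.0))
for n,u,z in[("postL",(337.5,201),0.006),("postR",(360,172.5),.006),("clL",(338.7,177.5),.175),("clR",(360.7,149.5),.175),("cr",(352.5,160),.175),("sh1",(347.5,123),.456),("sh2",(378.7,90),.456)]: print(n,onz(*S,u,z))
E
```

```text
band [0.5133 0.3797 0.141 ] [0.5075 0.3878 0.141 ]
fcup [0.4632 0.382  0.07  ] [0.462  0.3872 0.08  ]
rcup [0.5688 0.4054 0.06  ]
cup [0.6564 0.3798 0.    ]
postL [ 0.5385 -0.2477  0.006 ]
postR [ 0.5434 -0.4779  0.006 ]
clL [ 0.5288 -0.2289  0.175 ]
clR [ 0.5389 -0.4486  0.175 ]
cr [ 0.5347 -0.3624  0.175 ]
sh1 [ 0.5116 -0.2439  0.456 ]
sh2 [ 0.5175 -0.5232  0.456 ]
```

```bash
cat >> h.py <<'E'
from scipy.spatial.transform import Rotation as Ro
def tool(pitch,yaw):
    "tool z points 'pitch' below horizontal, heading 'yaw' (deg) ; x up-forward, y to the right"
    p,y=np.radians([pitch,yaw]);h=np.array([np.cos(y),np.sin(y),0]);k=np.array([0,0,1.])
    z=np.cos(p)*h-np.sin(p)*k;x=np.sin(p)*h+np.cos(p)*k
    return np.column_stack([x,np.cross(z,x),z])
def delta(pos,R,st=None):
    st=st or telemetry.read_state();R0=st["tcp_rot"]
    d=R0.T@(np.asarray(pos)-st["position"])/.15; r=Ro.from_matrix(R0.T@R).as_rotvec()/(2*np.pi)
    print("D",d.round(3),r.round(4),"rows",np.linalg.norm(d)*150/41.7,np.linalg.norm(r)*360/7.16)
def show():
    s=telemetry.read_state();z=s["tcp_rot"][:,2];print("t",s["time_s"],s["position"],"pitch",np.degrees(np.arcsin(-z[2])),"yaw",np.degrees(np.arctan2(z[1],z[0])),"F",s["force"],"M",s["moment"],"op",s["opening"],s["grasp_force"],s["joint_positions"]);return s
E
python3 - <<'E'
from h import *
S=cam("scene");T=cam("top")
print("ivory?",onz(*T,(421,233),0.0),"blk",onz(*T,(404,245),0.0),"blk2",onz(*T,(448,228),0))
print("laptop scr corner",onz(*S,(325,178),.265),onz(*S,(266,235),.265))
delta([.37,-.36,.34],tool(40,0))
E
```

```text
ivory? [ 0.3509 -0.4465  0.    ] blk [ 0.329  -0.3453  0.    ] blk2 [ 0.3224 -0.5703 -0.    ]
laptop scr corner [ 0.5275 -0.1118  0.265 ] [0.548  0.2437 0.265 ]
D [ 1.478 -1.056 -0.786] [-0.0249  0.1374  0.0527] rows 7.1222459012515245 7.503682170235348
```

{"api": "carry_out", "payload": {
  "deltas": [
    [[0.9,-0.65,-0.786,-0.025,0.137,0.053,-1],[0.9,-0.65,-0.786,-0.025,0.137,0.053,-1],[0.9,-0.65,-0.786,-0.025,0.137,0.053,-1],[0.9,-0.65,-0.786,-0.025,0.137,0.053,-1],[0.9,-0.65,-0.786,-0.025,0.137,0.053,-1],[0.9,-0.65,-0.786,-0.025,0.137,0.053,-1],[0.9,-0.65,-0.786,-0.025,0.137,0.053,-1],[0.9,-0.65,-0.786,-0.025,0.137,0.053,-1],[0.9,-0.65,-0.786,-0.025,0.137,0.053,-1],[0.9,-0.65,-0.786,-0.025,0.137,0.053,-1]]
  ]
}}

```text
time_s: 0.93
position: [0.3093, -0.4477, 0.3398]
tcp_rot: [[0.645, -0.003, 0.764], [-0.002, -1.0, -0.002], [0.764, 0.0, -0.645]]
force: [0.5, 0.1, -0.4]
opening: 1.0
grasp_force: 0.0
```

```bash
python3 - <<'E'
from h import *
s=show();im=capture("wrist");np.save("w1.npy",dict(p=s["position"],R=s["tcp_rot"]),allow_pickle=True)
cv2.imwrite("pics/w1.png",im[:,:,::-1])
delta([.37,-.36,.34],tool(40,0))
E
```

```text
t 0.9333 [ 0.3093 -0.4477  0.3398] pitch 40.186402206574805 yaw -0.17691444547341315 F [ 0.5049  0.0598 -0.3844] M [ 0.0575  0.4571 -0.0281] op 0.9998847838797255 0.0 [-94.5327  16.2896 105.1524  52.676   73.3158 -27.3762]
D [ 0.258 -0.588  0.307] [0.0004 0.0005 0.0001] rows 2.559780272191192 0.034711540010590805
```

View pics/w1.png

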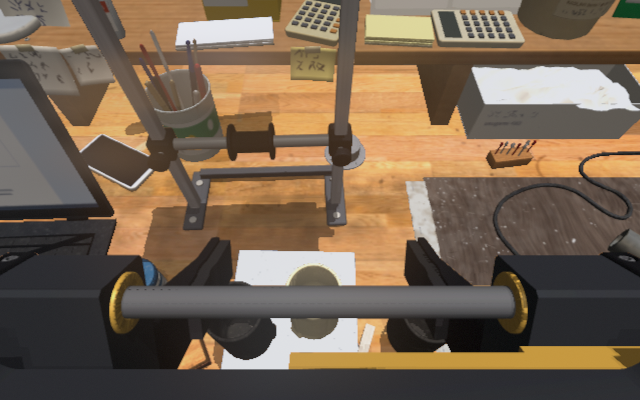

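The wrist view shows the cradle at about (251,142) and the rail running between clamps at (162,147) and (340,143). The post feet are at (195,215) and (337,215), and the ivory cup is at (315,298), well in front of the rack. I'll take a second view so I can triangulate.

{"api": "carry_out", "payload": {
  "deltas": [
    [[0.258,-0.588,0.307,0,0,0,-1],[0.258,-0.588,0.307,0,0,0,-1],[0.258,-0.588,0.307,0,0,0,-1],[0.258,-0.588,0.307,0,0,0,-1],[0.258,-0.588,0.307,0,0,0,-1],[0.258,-0.588,0.307,0,0,0,-1],[0.258,-0.588,0.307,0,0,0,-1],[0.258,-0.588,0.307,0,0,0,-1],[0.258,-0.588,0.307,0,0,0,-1],[0.258,-0.588,0.307,0,0,0,-1]]
  ]
}}

```text
time_s: 1.82
position: [0.3698, -0.3605, 0.3401]
tcp_rot: [[0.644, -0.003, 0.765], [-0.0, -1.0, -0.004], [0.765, 0.002, -0.644]]
force: [-0.5, -0.1, -0.7]
opening: 1.0
grasp_force: 0.0
```

```bash
python3 - <<'E'
from h import *
s=show();im=capture("wrist");np.save("w2.npy",dict(p=s["position"],R=s["tcp_rot"]),allow_pickle=True)
cv2.imwrite("pics/w2.png",im[:,:,::-1])
a=cv2.imread("pics/w1.png");b=cv2.imread("pics/w2.png")
r=lambda i,x,y,w,h,k:cv2.resize(i[y:y+h,x:x+w],None,fx=k,fy=k,interpolation=cv2.INTER_CUBIC)
K,M=cam("wrist",s);print(proj(K,M,[[.54,-.36,.175],[.54,-.25,.175],[.54,-.475,.175]]))
cv2.imwrite("pics/c2.png",np.vstack([r(a,140,100,228,75,3.5)[:,:798],r(b,200,100,228,90,3.5)[:,:798]]))
E
```

```text
t 1.8167 [ 0.3698 -0.3605  0.3401] pitch 40.12291729396137 yaw -0.26637626275803017 F [-0.4813 -0.06   -0.7322] M [0.0911 0.4732 0.041 ] op 1.0001597932699888 0.0 [-86.0242  10.6693 113.6533  56.7309  65.7903 -25.5874]
[[316.7336 178.2867]
 [220.995  178.4599]
 [416.6693 178.1059]]
```

View pics/c2.png

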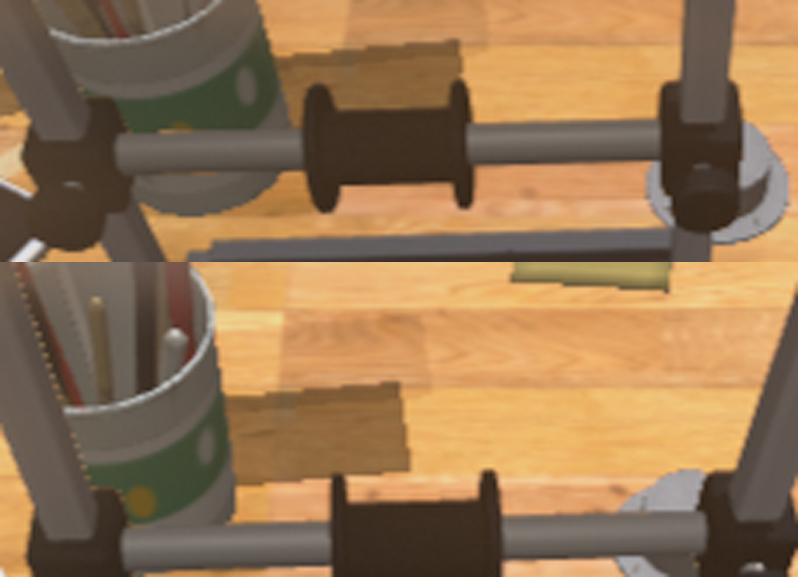

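View 1 has the cradle at (252.0,142.0) and the rail ends at (173.4,143.5) and (328.6,140.0). View 2 has the cradle at (318.6,179.6) and the rail ends at (234.9,181.9) and (401.4,177.0). I'll fit the rack pose to these.

```bash
python3 - <<'E'
from h import *
from scipy.optimize import least_squares as LS
obs=[]
for f,pts in(("w1",[(252,142),(173.4,143.5),(328.6,140)]),("w2",[(318.6,179.6),(234.9,181.9),(401.4,177)])):
    d=np.load(f+".npy",allow_pickle=True).item();obs.append((cam("wrist",dict(position=d["p"],tcp_rot=d["R"])),np.array(pts)))
def res(q,full=True):
    x,y,z,a=q;r=np.array([-np.sin(a),np.cos(a),0]);c=np.array([x,y,z]);P=[c,c+.1*r,c-.1*r]
    e=[proj(*m,P)-o for m,o in obs]
    return np.concatenate(e).ravel()
r=LS(res,[.54,-.36,.175,0]);print(r.x,np.degrees(r.x[3]),"\n",r.fun.reshape(-1,2))
s=np.sqrt(np.diag(np.linalg.inv(r.jac.T@r.jac)));print(s)
# feature check: scene
c=r.x[:3];print(proj(*cam("scene"),c), proj(*obs[0][0],[c]))
S=cam("scene");a=r.x[3];f=np.array([np.cos(a),np.sin(a),0]);g=np.array([-np.sin(a),np.cos(a),0]);b=np.array([c[0],c[1],0])
print("posts foot",proj(*S,[b+.115*g,b-.115*g]),"shelf corners",proj(*S,[b-.05*f+.135*g+[0,0,.456],b-.05*f-.135*g+[0,0,.456]]))
print("w1 feet",proj(*obs[0][0],[b+.115*g,b-.115*g]))
K,M=obs[0][0];print("ivory",onz(K,M,(314,265),.104), onz(K,M,(314,340),0.104))
# next: hover to view ears
delta([.33,.37,.36],tool(50,5))
E
```

```text
[ 0.5498 -0.3623  0.1587  0.0312] 1.7861064284538573 
 [[-0.6065 -0.3864]
 [ 0.214   0.1457]
 [-0.0386 -0.4026]
 [ 0.0879  0.0925]
 [ 0.3424  0.0529]
 [-0.033   0.453 ]]
[0.0016 0.0006 0.0019 0.0079]
[[349.3638 161.5698]] [[251.3935 141.6136]]
posts foot [[335.9967 201.2824]
 [358.0906 172.7291]] shelf corners [[349.2477 126.2816]
 [379.0108  93.5035]]
w1 feet [[197.1043 208.1017]
 [335.1963 204.0372]]
ivory [ 0.4023 -0.4433  0.104 ] [ 0.3171 -0.4435  0.104 ]
D [-0.072 -4.868 -0.305] [ 0.0103 -0.0274 -0.01  ] rows 17.545391869854893 1.5555551572944548
```

{"api": "carry_out", "payload": {
  "deltas": [
    [[0,-1,-0.06,0,0,0,-1],[0,-1,-0.06,0,0,0,-1],[0,-1,-0.06,0,0,0,-1],[0,-1,-0.06,0,0,0,-1],[0,-1,-0.06,0,0,0,-1],[0,-1,-0.06,0,0,0,-1],[0,-1,-0.06,0,0,0,-1],[0,-1,-0.06,0,0,0,-1],[0,-1,-0.06,0,0,0,-1],[0,-1,-0.06,0,0,0,-1]]
  ]
}}

```text
time_s: 2.7
position: [0.3636, -0.2108, 0.3457]
tcp_rot: [[0.644, -0.003, 0.765], [-0.0, -1.0, -0.003], [0.765, 0.002, -0.644]]
force: [-0.2, -0.1, 0.5]
opening: 1.0
grasp_force: 0.0
```

{"api": "carry_out", "payload": {
  "deltas": [
    [[0,-1,-0.06,0,0,0,-1],[0,-1,-0.06,0,0,0,-1],[0,-1,-0.06,0,0,0,-1],[0,-1,-0.06,0,0,0,-1],[0,-1,-0.06,0,0,0,-1],[0,-1,-0.06,0,0,0,-1],[0,-1,-0.06,0,0,0,-1],[0,-1,-0.06,0,0,0,-1],[0,-1,-0.06,0,0,0,-1],[0,-1,-0.06,0,0,0,-1]]
  ]
}}

```text
time_s: 3.53
position: [0.3571, -0.0608, 0.3513]
tcp_rot: [[0.645, -0.003, 0.765], [-0.001, -1.0, -0.003], [0.765, 0.001, -0.645]]
force: [0.2, -0.4, -0.4]
opening: 0.999
grasp_force: 0.0
```

{"api": "carry_out", "payload": {
  "deltas": [
    [[0,-1,-0.06,0,0,0,-1],[0,-1,-0.06,0,0,0,-1],[0,-1,-0.06,0,0,0,-1],[0,-1,-0.06,0,0,0,-1],[0,-1,-0.06,0,0,0,-1],[0,-1,-0.06,0,0,0,-1],[0,-1,-0.06,0,0,0,-1],[0,-1,-0.06,0,0,0,-1],[0,-1,-0.06,0,0,0,-1],[0,-1,-0.06,0,0,0,-1]]
  ]
}}

```text
time_s: 4.37
position: [0.3502, 0.0927, 0.3562]
tcp_rot: [[0.646, 0.005, 0.764], [0.004, -1.0, 0.002], [0.764, 0.002, -0.646]]
force: [-0.3, -0.9, -0.5]
opening: 0.997
grasp_force: 0.0
```

{"api": "carry_out", "payload": {
  "deltas": [
    [[0,-1,-0.06,0,0,0,-1],[0,-1,-0.06,0,0,0,-1],[0,-1,-0.06,0,0,0,-1],[0,-1,-0.06,0,0,0,-1],[0,-1,-0.06,0,0,0,-1],[0,-1,-0.06,0,0,0,-1],[0,-1,-0.06,0,0,0,-1],[0,-1,-0.06,0,0,0,-1],[0,-1,-0.06,0,0,0,-1],[0,-1,-0.06,0,0,0,-1]]
  ]
}}

```text
time_s: 5.2
position: [0.3393, 0.1774, 0.3551]
tcp_rot: [[0.661, -0.006, 0.751], [0.0, -1.0, -0.008], [0.751, 0.005, -0.661]]
force: [0.7, -1.5, 0.3]
opening: 1.0
grasp_force: 0.0
```

```bash
python3 - <<'E'
from h import *
s=show();im=capture("wrist");np.save("w3.npy",dict(p=s["position"],R=s["tcp_rot"]),allow_pickle=True)
cv2.imwrite("pics/w3.png",im[:,:,::-1])
delta([.35,.37,.36],tool(50,5))
E
```

```text
t 5.2 [0.3393 0.1774 0.3551] pitch 41.33979107712372 yaw -0.5908897445280094 F [ 0.7487 -1.4957  0.3114] M [ 0.0277  0.4652 -0.016 ] op 1.0002976568216964 0.0 [ 26.7453  -9.8984 130.2803 -56.0071  24.5723 161.8976]
D [ 0.041 -1.225  0.053] [ 0.0083 -0.0256 -0.0094] rows 4.413209713417281 1.4313710797262666
```

```bash
cat > kin.py <<'E'
from h import *
from scipy.optimize import least_squares as LS
E_=lambda a,t:Ro.from_euler(a,t,degrees=True).as_matrix()
J=np.array([[-79.8977,30.2747,82.1476,.0011,67.6883,-10.2265],[-94.5327,16.2896,105.1524,52.676,73.3158,-27.3762],[-86.0242,10.6693,113.6533,56.7309,65.7903,-25.5874],[26.7453,-9.8984,130.2803,-56.0071,24.5723,161.8976]])
P=np.array([[.2171,-.5854,.2217],[.3093,-.4477,.3398],[.3698,-.3605,.3401],[.3393,.1774,.3551]])
def rot(j):return E_('z',j[0])@E_('y',j[1]+j[2])@E_('z',j[3])@E_('y',j[4])@E_('z',j[5]+90)
E
python3 - <<'E'
from kin import *
for j in J: print(rot(j).round(3).tolist())
def f(q,j):
    a0,d,h,L1,e,L2,L3,e5=q
    R1=E_('z',j[0]);R2=R1@E_('y',j[1]);R3=R2@E_('y',j[2]);R5=R3@E_('z',j[3])@E_('y',j[4])
    return R1@[a0,d,h]+R2@[0,0,L1]+R3@[e,0,L2]+R5@[e5,0,L3]
r=LS(lambda q:np.concatenate([f(q,j)-p for j,p in zip(J,P)]),[0,.1,.2,.4,0,.35,.3,0]);print(r.x,r.fun)
E
```

```text
[[0.938, 0.347, -0.0], [0.347, -0.938, 0.002], [0.0, -0.002, -1.0]]
[[0.645, -0.003, 0.764], [-0.002, -1.0, -0.002], [0.764, 0.0, -0.645]]
[[0.644, -0.003, 0.765], [-0.0, -1.0, -0.004], [0.765, 0.002, -0.644]]
[[0.661, -0.006, 0.751], [0.0, -1.0, -0.008], [0.751, 0.005, -0.661]]
[0.     0.1111 0.2745 0.5879 0.1143 0.3919 0.3054 0.0001] [ 0.  0. -0. -0.  0.  0.  0.  0. -0.  0. -0.  0.]
```

```bash
cat >> kin.py <<'E'
Q=[0,.1111,.2745,.5879,.1143,.3919,.3054]
LO=np.array([-176.69,-43.24,12.49,-82,0,-163.58]);HI=np.array([176.69,126.21,139.97,262,151.66,163.58])
def fk(j):
    a0,d,h,L1,e,L2,L3=Q
    R1=E_('z',j[0]);R2=R1@E_('y',j[1]);R3=R2@E_('y',j[2]);R5=R3@E_('z',j[3])@E_('y',j[4])
    return R1@[a0,d,h]+R2@[0,0,L1]+R3@[e,0,L2]+R5@[0,0,L3],R5@E_('z',j[5]+90)
def ik(p,R,n=40,seed=None):
    rng=np.random.default_rng(0);S=[]
    for k in range(n):
        j0=seed if seed is not None else LO+(HI-LO)*rng.uniform(.05,.95,6)
        def g(j):
            q,Rr=fk(j);return np.r_[(q-p)*10,Ro.from_matrix(Rr.T@R).as_rotvec()]
        r=LS(g,np.clip(j0,LO+1e-3,HI-1e-3),bounds=(LO,HI),x_scale=50.)
        if r.cost<1e-8 and not any(np.abs(r.x-s).max()<2 for s in S):S.append(r.x)
        if seed is not None:break
    return S
E
python3 - <<'E'
from kin import *
for n,p,a in[("ear",[.475,.385,.105],(40,8)),("earflip",[.475,.385,.105],(40,8)),("earhigh",[.40,.38,.36],(40,8)),("rack",[.515,-.36,.15],(40,2)),("rackhi",[.515,-.36,.30],(40,2)),("rackout",[.37,-.36,.33],(40,2)),("mid",[.45,0,.36],(40,0))]:
    R=tool(*a)
    if n=="earflip":R=R@np.diag([-1,-1,1])
    print(n,*[s.round(0) for s in ik(np.array(p),R)],sep="\n")
E
```

```text
ear
[  40.   42.  119.  225.   35. -107.]
earflip
[ 40.  42. 119. 225.  35.  73.]
earhigh
rack
[-67.  37. 113.  84.  46. -50.]
rackhi
[-67.  21. 107.  64.  52. -20.]
rackout
[-86.  12. 114.  57.  67. -28.]
mid
[-31.  -9. 130.  61.  27.  10.]
```

```bash
cat > sim.py <<'E'
from kin import *
from scipy.spatial.transform import Slerp
def simulate(j,wps,n=12,verbose=True):
    p0,R0=fk(j);ok=True
    for (p,a) in wps:
        p=np.array(p);R=tool(*a) if len(np.shape(a))==1 else a
        sl=Slerp([0,1],Ro.from_matrix([R0,R]));mx=0
        for t in np.linspace(0,1,n+1)[1:]:
            s=ik(p0+(p-p0)*t,sl(t).as_matrix(),seed=j)
            if not s: print("  FAIL at t",t,p,j.round(0));return None
            mx=max(mx,np.abs(s[0]-j).max());j=s[0]
        p0,R0=p,R
        if verbose:print(p,a,j.round(0),"maxstep",mx.round(1))
    return j
E
python3 - <<'E'
from sim import *
j=telemetry.read_state()["joint_positions"]
b=simulate(j,[([.42,-.06,.36],(40,0))])
for pc in(0,10,20):
  for x in(.42,.48):
    print("==",pc,x)
    simulate(b,[([x,-.06,.36],(pc,0)),([x,.06,.36],(pc,0)),([x,.2,.36],(pc,5)),([.42,.36,.25],(30,8)),([.414,.377,.156],(40,8)),([.475,.385,.105],(40,8))])
E
```

```text
[ 0.42 -0.06  0.36] (40, 0) [-53. -12. 132.  62.  44.  -3.] maxstep 32.7
== 0 0.42
  FAIL at t 0.25 [ 0.42 -0.06  0.36] [-59. -11. 137.  75.  48. -21.]
== 0 0.48
  FAIL at t 0.3333333333333333 [ 0.48 -0.06  0.36] [-57.  -7. 139.  85.  47. -30.]
== 10 0.42
  FAIL at t 0.3333333333333333 [ 0.42 -0.06  0.36] [-60. -11. 138.  77.  49. -23.]
== 10 0.48
  FAIL at t 0.41666666666666663 [ 0.48 -0.06  0.36] [-56.  -7. 138.  86.  46. -31.]
== 20 0.42
  FAIL at t 0.5 [ 0.42 -0.06  0.36] [-61. -11. 139.  78.  50. -25.]
== 20 0.48
  FAIL at t 0.75 [ 0.48 -0.06  0.36] [-52.  -2. 139.  98.  45. -41.]
```

```bash
python3 - <<'E'
from sim import *
import io,contextlib
j=telemetry.read_state()["joint_positions"]
b=simulate(j,[([.42,-.06,.36],(40,0))])
for x in(.55,.62):
  for z in(.40,.48):
   for pc in(10,20,30):
    f=io.StringIO()
    with contextlib.redirect_stdout(f):
        e=simulate(b,[([x,-.06,z],(pc,0)),([x,.06,z],(pc,0)),([x,.22,z],(pc,5)),([.46,.36,.28],(30,8)),([.414,.377,.156],(40,8)),([.475,.385,.105],(40,8))],n=8)
    print("==",x,z,pc,"OK" if e is not None else "fail");print(f.getvalue())
E
```

```text
[ 0.42 -0.06  0.36] (40, 0) [-53. -12. 132.  62.  44.  -3.] maxstep 32.7
== 0.55 0.4 10 OK
[ 0.55 -0.06  0.4 ] (10, 0) [-39.  13. 137. 132.  57. -67.] maxstep 10.3
[0.55 0.06 0.4 ] (10, 0) [-12.  13. 137. 164.  50. -82.] maxstep 4.5
[0.55 0.22 0.4 ] (10, 5) [  17.   16.  129.  197.   46. -100.] maxstep 4.3
[0.46 0.36 0.28] (30, 8) [  41.   23.  122.  238.   34. -125.] maxstep 5.5
[0.414 0.377 0.156] (40, 8) [  46.   35.  124.  235.   35. -114.] maxstep 1.6
[0.475 0.385 0.105] (40, 8) [  40.   42.  119.  225.   35. -107.] maxstep 1.5

== 0.55 0.4 20 OK
[ 0.55 -0.06  0.4 ] (20, 0) [-37.   5. 130. 116.  39. -47.] maxstep 7.5
[0.55 0.06 0.4 ] (20, 0) [-11.   5. 130. 155.  26. -71.] maxstep 6.6
[0.55 0.22 0.4 ] (20, 5) [  17.   10.  123.  207.   25. -111.] maxstep 7.0
[0.46 0.36 0.28] (30, 8) [  41.   23.  122.  238.   34. -125.] maxstep 5.2
[0.414 0.377 0.156] (40, 8) [  46.   35.  124.  235.   35. -114.] maxstep 1.6
[0.475 0.385 0.105] (40, 8) [  40.   42.  119.  225.   35. -107.] maxstep 1.5

== 0.55 0.4 30 OK
[ 0.55 -0.06  0.4 ] (30, 0) [-34.   0. 123.  87.  29. -15.] maxstep 3.4
[0.5
[... 3301 characters left out ...]
97.  28. -19.] maxstep 5.1
[0.62 0.06 0.48] (20, 0) [ -9.   2. 115. 127.  11. -40.] maxstep 7.5
[0.62 0.22 0.48] (20, 5) [  14.    7.  109.  235.   10. -142.] maxstep 18.4
[0.46 0.36 0.28] (30, 8) [  41.   23.  122.  238.   34. -125.] maxstep 3.7
[0.414 0.377 0.156] (40, 8) [  46.   35.  124.  235.   35. -114.] maxstep 1.6
[0.475 0.385 0.105] (40, 8) [  40.   42.  119.  225.   35. -107.] maxstep 1.5

== 0.62 0.48 30 fail
[ 0.62 -0.06  0.48] (30, 0) [-28.   1. 107.  59.  28.  19.] maxstep 5.3
[0.62 0.06 0.48] (30, 0) [ -8.   1. 107.  31.  14.  56.] maxstep 7.6
[0.62 0.22 0.48] (30, 5) [ 13.   5. 102. -29.  14. 123.] maxstep 9.5
  FAIL at t 0.25 [0.46 0.36 0.28] [ 16.   6. 106. -47.  13. 142.]
```

```bash
python3 - <<'E'
from sim import *
j=telemetry.read_state()["joint_positions"]
simulate(j,[([.40,.035,.36],(40,0)),([.45,-.06,.38],(40,0)),([.55,-.06,.40],(12,0))])
delta([.40,.035,.36],tool(40,0))
E
```

```text
[0.4   0.035 0.36 ] (40, 0) [-29. -17. 134.  55.  27.  19.] maxstep 20.4
[ 0.45 -0.06  0.38] (40, 0) [-45. -10. 127.  58.  40.   6.] maxstep 2.1
[ 0.55 -0.06  0.4 ] (12, 0) [-39.  11. 135. 130.  53. -64.] maxstep 6.9
D [0.253 1.011 0.284] [-0.0015  0.0022  0.0004] rows 3.886076431202057 0.13706965935354473
```

{"api": "carry_out", "payload": {
  "deltas": [
    [[0.25,1,0.28,0,0,0,-1],[0.25,1,0.28,0,0,0,-1],[0.25,1,0.28,0,0,0,-1],[0.25,1,0.28,0,0,0,-1],[0.25,1,0.28,0,0,0,-1],[0.25,1,0.28,0,0,0,-1],[0.25,1,0.28,0,0,0,-1],[0.25,1,0.28,0,0,0,-1],[0.25,1,0.28,0,0,0,-1],[0.25,1,0.28,0,0,0,-1]]
  ]
}}

```text
time_s: 6.08
position: [0.3643, 0.0872, 0.3389]
tcp_rot: [[0.693, 0.003, 0.721], [-0.001, -1.0, 0.006], [0.721, -0.005, -0.693]]
force: [1.1, -0.3, 0.7]
opening: 0.998
grasp_force: 0.0
```

```bash
python3 - <<'E'
from sim import *
j=show()["joint_positions"]
simulate(j,[([.47,-.06,.39],(40,0)),([.55,-.06,.40],(12,0))])
delta([.47,-.06,.39],tool(38,0))
E
```

```text
t 6.0833 [0.3643 0.0872 0.3389] pitch 43.8964002371769 yaw 0.4648612913750112 F [ 1.0714 -0.3402  0.6532] M [ 0.0292  0.4844 -0.0113] op 0.998283173615666 0.0 [-10.8523 -16.0937 134.8482  27.8226  17.6364  55.8048]
[ 0.47 -0.06  0.39] (40, 0) [-41.  -9. 124.  56.  38.  11.] maxstep 10.0
[ 0.55 -0.06  0.4 ] (12, 0) [-39.  11. 135. 130.  53. -64.] maxstep 7.3
D [0.736 0.982 0.266] [-0.0009  0.0164 -0.0003] rows 4.515026482355967 0.8250908610500477
```

{"api": "carry_out", "payload": {
  "deltas": [
    [[0.7,0.95,0.26,0,0,0,-1],[0.7,0.95,0.26,0,0,0,-1],[0.7,0.95,0.26,0,0,0,-1],[0.7,0.95,0.26,0,0,0,-1],[0.7,0.95,0.26,0,0,0,-1],[0.7,0.95,0.26,0,0,0,-1],[0.7,0.95,0.26,0,0,0,-1],[0.7,0.95,0.26,0,0,0,-1],[0.7,0.95,0.26,0,0,0,-1],[0.7,0.95,0.26,0,0,0,-1]]
  ]
}}

```text
time_s: 6.92
position: [0.4642, -0.0518, 0.386]
tcp_rot: [[0.694, 0.007, 0.72], [0.0, -1.0, 0.01], [0.72, -0.006, -0.694]]
force: [0.3, 0.2, -0.3]
opening: 0.998
grasp_force: 0.0
```

```bash
python3 - <<'E'
from sim import *
j=show()["joint_positions"]
simulate(j,[([.55,-.06,.42],(12,0)),([.55,.08,.42],(12,0)),([.53,.22,.40],(14,5)),([.46,.33,.30],(30,8))])
delta([.55,-.06,.42],tool(12,0))
E
```

```text
t 6.9167 [ 0.4642 -0.0518  0.386 ] pitch 43.955345088270725 yaw 0.7574453803773529 F [ 0.3132  0.2322 -0.3242] M [0.0129 0.4355 0.0063] op 0.9977235230818303 0.0 [-38.9452  -9.056  121.8307  47.2173  38.7976  20.4489]
[ 0.55 -0.06  0.42] (12, 0) [-39.   7. 133. 126.  50. -58.] maxstep 7.7
[0.55 0.08 0.42] (12, 0) [ -7.   7. 133. 169.  39. -83.] maxstep 4.3
[0.53 0.22 0.4 ] (14, 5) [  18.   12.  129.  201.   38. -104.] maxstep 2.8
[0.46 0.33 0.3 ] (30, 8) [  38.   18.  124.  236.   31. -126.] maxstep 3.0
D [0.56  0.057 0.254] [-0.0015  0.0888 -0.0004] rows 2.2215526810162847 4.464006937233985
```

{"api": "carry_out", "payload": {
  "deltas": [
    [[0.56,0.057,0.254,0,0.089,0,-1],[0.56,0.057,0.254,0,0.089,0,-1],[0.56,0.057,0.254,0,0.089,0,-1],[0.56,0.057,0.254,0,0.089,0,-1],[0.56,0.057,0.254,0,0.089,0,-1],[0.56,0.057,0.254,0,0.089,0,-1],[0.56,0.057,0.254,0,0.089,0,-1],[0.56,0.057,0.254,0,0.089,0,-1],[0.56,0.057,0.254,0,0.089,0,-1],[0.56,0.057,0.254,0,0.089,0,-1]]
  ]
}}

```text
time_s: 7.75
position: [0.5506, -0.0602, 0.42]
tcp_rot: [[0.209, 0.008, 0.978], [-0.006, -1.0, 0.009], [0.978, -0.008, -0.208]]
force: [0.3, -0.1, -0.7]
opening: 1.005
grasp_force: 0.0
```

```bash
python3 - <<'E'
from sim import *
j=show()["joint_positions"]
simulate(j,[([.55,.08,.42],(12,0)),([.53,.22,.40],(14,5)),([.46,.33,.30],(30,8))])
delta([.55,.08,.42],tool(12,0))
E
```

```text
t 7.75 [ 0.5506 -0.0602  0.42  ] pitch 12.033127347323164 yaw 0.5370624213978701 F [ 0.3179 -0.1049 -0.6717] M [0.0059 0.5938 0.0576] op 1.0052346528017075 0.0 [-39.3437   7.0325 133.2157 125.281   50.1924 -57.2978]
[0.55 0.08 0.42] (12, 0) [ -7.   7. 133. 169.  39. -83.] maxstep 4.4
[0.53 0.22 0.4 ] (14, 5) [  18.   12.  129.  201.   38. -104.] maxstep 2.8
[0.46 0.33 0.3 ] (30, 8) [  38.   18.  124.  236.   31. -126.] maxstep 3.0
D [-0.006 -0.935  0.004] [-0.0015  0.0001 -0.0009] rows 3.3616363137596523 0.08690330016211559
```

{"api": "carry_out", "payload": {
  "deltas": [
    [[0,-0.935,0,0,0,0,-1],[0,-0.935,0,0,0,0,-1],[0,-0.935,0,0,0,0,-1],[0,-0.935,0,0,0,0,-1],[0,-0.935,0,0,0,0,-1],[0,-0.935,0,0,0,0,-1],[0,-0.935,0,0,0,0,-1],[0,-0.935,0,0,0,0,-1],[0,-0.935,0,0,0,0,-1],[0,-0.935,0,0,0,0,-1]]
  ]
}}

```text
time_s: 8.58
position: [0.5508, 0.0765, 0.4221]
tcp_rot: [[0.205, 0.002, 0.979], [-0.004, -1.0, 0.003], [0.979, -0.005, -0.205]]
force: [0.2, 0.2, -0.5]
opening: 1.003
grasp_force: 0.0
```

{"api": "carry_out", "payload": {
  "deltas": [
    [[-0.16,-0.93,-0.1,0,0,0,-1],[-0.16,-0.93,-0.1,0,0,0,-1],[-0.16,-0.93,-0.1,0,0,0,-1],[-0.16,-0.93,-0.1,0,0,0,-1],[-0.16,-0.93,-0.1,0,0,0,-1],[-0.16,-0.93,-0.1,0,0,0,-1],[-0.16,-0.93,-0.1,0,0,0,-1],[-0.16,-0.93,-0.1,0,0,0,-1],[-0.16,-0.93,-0.1,0,0,0,-1],[-0.16,-0.93,-0.1,0,0,0,-1]]
  ]
}}

```text
time_s: 9.42
position: [0.5305, 0.216, 0.4025]
tcp_rot: [[0.205, 0.002, 0.979], [-0.005, -1.0, 0.003], [0.979, -0.005, -0.205]]
force: [0.2, 0.2, 0.5]
opening: 1.0
grasp_force: 0.0
```

```bash
python3 - <<'E'
from sim import *
j=show()["joint_positions"]
simulate(j,[([.42,.36,.27],(40,5)),([.414,.377,.156],(40,8)),([.475,.385,.105],(40,8))])
delta([.42,.36,.27],tool(40,5))
E
```

```text
t 9.4167 [0.5305 0.216  0.4025] pitch 11.803347017016343 yaw 0.19676055932660888 F [0.1792 0.1881 0.4762] M [-0.001   0.5904 -0.0263] op 1.000202108747203 0.0 [  22.3162   14.2711  127.7867  212.0209   44.0375 -109.1486]
  FAIL at t 0.9166666666666666 [0.42 0.36 0.27] [  42.   17.  121.  260.   30. -144.]
D [-1.02  -0.957 -0.537] [ 0.0119 -0.0783 -0.0067] rows 5.388761821711406 3.9970598169357854
```

```bash
python3 - <<'E'
from sim import *
j=telemetry.read_state()["joint_positions"]
simulate(j,[([.42,.36,.27],(25,8)),([.414,.377,.156],(40,8))])
delta([.42,.36,.27],tool(25,8))
E
```

```text
[0.42 0.36 0.27] (25, 8) [  47.   26.  127.  233.   46. -113.] maxstep 2.2
[0.414 0.377 0.156] (40, 8) [  46.   35.  124.  235.   35. -114.] maxstep 1.0
D [-1.02  -0.957 -0.537] [ 0.0205 -0.0367 -0.0077] rows 5.388761821711406 2.147285996401074
```

{"api": "carry_out", "payload": {
  "deltas": [
    [[-1,-0.957,-0.537,0.02,-0.037,-0.008,-1],[-1,-0.957,-0.537,0.02,-0.037,-0.008,-1],[-1,-0.957,-0.537,0.02,-0.037,-0.008,-1],[-1,-0.957,-0.537,0.02,-0.037,-0.008,-1],[-1,-0.957,-0.537,0.02,-0.037,-0.008,-1],[-1,-0.957,-0.537,0.02,-0.037,-0.008,-1],[-1,-0.957,-0.537,0.02,-0.037,-0.008,-1],[-1,-0.957,-0.537,0.02,-0.037,-0.008,-1],[-1,-0.957,-0.537,0.02,-0.037,-0.008,-1],[-1,-0.957,-0.537,0.02,-0.037,-0.008,-1]]
  ]
}}

```text
time_s: 10.25
position: [0.4208, 0.3603, 0.2739]
tcp_rot: [[0.419, 0.137, 0.897], [0.059, -0.991, 0.124], [0.906, 0.002, -0.423]]
force: [-0.8, 0.3, 0.0]
opening: 1.003
grasp_force: 0.0
```

```bash
python3 - <<'E'
from h import *
s=show();im=capture("wrist");np.save("w4.npy",dict(p=s["position"],R=s["tcp_rot"]),allow_pickle=True)
cv2.imwrite("pics/w4.png",im[:,:,::-1])
E
```

```text
t 10.25 [0.4208 0.3603 0.2739] pitch 25.04909419275449 yaw 7.840907802944822 F [-0.8283  0.2629  0.0494] M [-0.0773  0.4842 -0.0328] op 1.0027230468238801 0.0 [  47.2956   25.8581  126.5935  233.6043   45.6604 -114.3629]
```

View pics/w4.png

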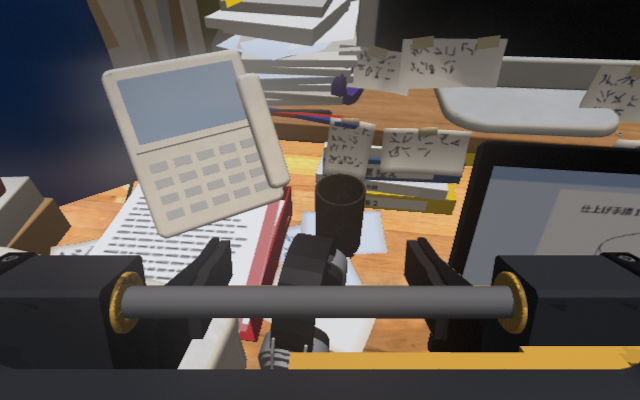

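The wrist view shows the band from about (300,236) to (335,240) at the top and running down to (275,350). The rear cup is at (338,268) and the gripper bar hides some of the front. I'll fit the pose to silhouettes in all three cameras.

```bash
cat > ear.py <<'E'
from h import *
def hull(K,M,P):
    return cv2.convexHull(proj(K,M,P).astype(np.float32)).reshape(-1,2)
def parts():
    out=[]
    ths=np.radians(np.arange(-90,91,10))
    for a,b in zip(ths[:-1],ths[1:]):
        ri=.052 if max(abs(a),abs(b))<np.radians(41) else .058
        out.append(np.array([[r*np.sin(t),y,.075+r*np.cos(t)] for r in(ri,.066) for t in(a,b) for y in(-.02,.02)]))
    for s in(-1,1):
        # cup as rounded: elliptic disc in yz, extruded x 34..78
        t=np.linspace(0,2*np.pi,24)
        out.append(np.array([[s*x,.035*np.sign(np.cos(u))*abs(np.cos(u))**.7,.04+.04*np.sign(np.sin(u))*abs(np.sin(u))**.7] for x in(.034,.078) for u in t]))
    return out
def world(P,q):
    c,s=np.cos(q[2]),np.sin(q[2]);return P@np.array([[c,s,0],[-s,c,0],[0,0,1]])+[q[0],q[1],0]
def mask(K,M,q,shape=(400,640),k=4):
    m=np.zeros((shape[0],shape[1]),np.uint8)
    for P in parts():
        cv2.fillConvexPoly(m,np.round(hull(K,M,world(P,q))*16).astype(np.int32),255,shift=4)
    return m
E
cat > fit.py <<'E'
from ear import *
from scipy.optimize import minimize
d=np.load("w4.npy",allow_pickle=True).item();W=cam("wrist",dict(position=d["p"],tcp_rot=d["R"]))
V=[(cam("scene"),cv2.imread("pics/scene0.png"),(228,275,282,325),100),(cam("top"),cv2.imread("pics/top0.png"),(212,246,245,292),90),(W,cv2.imread("pics/w4.png"),(245,232,400,285),75)]
cup=np.array([.645,.38,0])
def cost(q,deb=False):
    c=0
    for i,(m,im,(x0,y0,x1,y1),th) in enumerate(V):
        mk=mask(*m,q)
        a=mk[y0:y1,x0:x1]>0
        t=np.linspace(0,2*np.pi,24);P=np.array([[q[3]+.037*np.cos(u),q[4]+.037*np.sin(u),z] for z in(0,.11) for u in t])
        b=np.zeros_like(mk);cv2.fillConvexPoly(b,np.round(hull(*m,P)*16).astype(np.int32),255,shift=4)
        a=a|(b[y0:y1,x0:x1]>0)
        g=im.max(2)[y0:y1,x0:x1].astype(float)
        lik=np.clip((g-th)/40,-1,1)  # bright = background
        c+=(np.where(a,lik,-lik)).mean()
    return c
best=None
for yaw in np.radians([-20,-10,0,10,20]):
    r=minimize(cost,[.51,.385,yaw,.645,.38],method="Nelder-Mead",options=dict(initial_simplex=np.array([[.51,.385,yaw,.645,.38]]+[[.51+.012*(i==0),.385+.012*(i==1),yaw+.12*(i==2),.645+.012*(i==3),.38+.012*(i==4)] for i in range(5)]),maxiter=300))
    print(np.degrees(yaw),r.fun,r.x[:2],np.degrees(r.x[2]),r.x[3:])
    if best is None or r.fun<best.fun:best=r
q=best.x;o=[]
for (m,im,b,th),c in zip(V,[(215,265,80,60),(190,235,80,60),(230,215,160,120)]):
    im=im.copy();k=400//c[2];x,y,w,h=c
    im=cv2.resize(im[y:y+h,x:x+w],None,fx=k,fy=k,interpolation=cv2.INTER_CUBIC);mk=cv2.resize(mask(*m,q)[y:y+h,x:x+w],None,fx=k,fy=k,interpolation=cv2.INTER_NEAREST)
    cs,_=cv2.findContours(mk,cv2.RETR_LIST,cv2.CHAIN_APPROX_NONE);cv2.drawContours(im,cs,-1,(0,255,0),1)
    o.append(cv2.resize(im,(400,300)))
cv2.imwrite("pics/fit.png",np.vstack([np.hstack(o[:2]),np.hstack([o[2],o[2]*0])]))
E
python3 fit.py
```

```text
-20.0 -1.9481980990183576 [0.5299 0.3854] -3.879018345077103 [0.6679 0.3718]
-10.0 -1.9516195285972537 [0.5288 0.3851] -5.021676797805199 [0.6728 0.3686]
0.0 -1.9513599763323428 [0.5293 0.3853] -3.941887649684876 [0.6754 0.3673]
10.0 -1.9500877101971401 [0.5289 0.385 ] -2.8417361233361684 [0.6686 0.37  ]
20.0 -1.9507431954259933 [0.5304 0.385 ] -3.129123997292016 [0.6788 0.367 ]
```

View pics/fit.png

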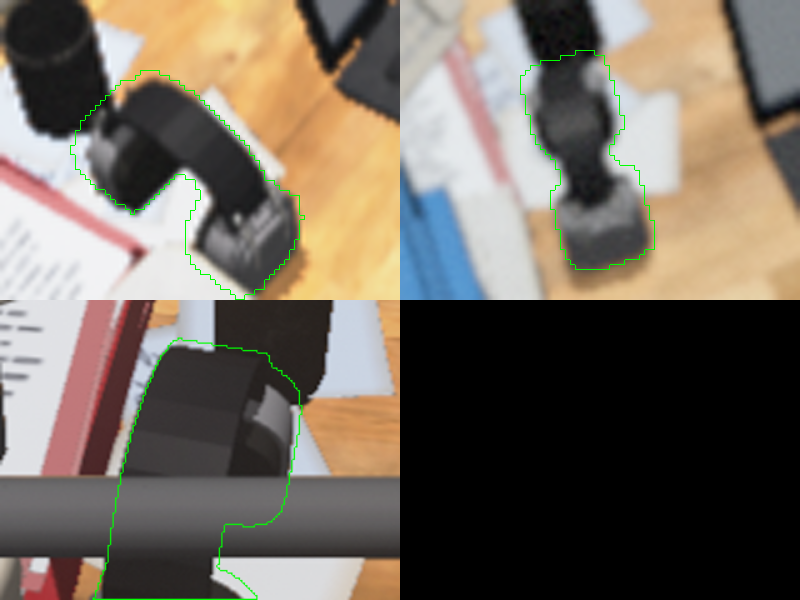

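The fitted outlines match in all three views. The ear defenders are at about (0.528, 0.385), yaw about -4°. Before approaching I'll check reach and how high the pale box near the front cup stands.

```bash
python3 - <<'E'
from sim import *
d=np.load("w4.npy",allow_pickle=True).item();W=cam("wrist",dict(position=d["p"],tcp_rot=d["R"]));S=cam("scene")
for u in((240,322),(245,325)):
    print("box",tri([ray(*S,(251,314)),ray(*W,u)]))
j=telemetry.read_state()["joint_positions"]
for a in(40,35): simulate(j,[([.432,.392,.156],(a,-4)),([.493,.3875,.105],(a,-4)),([.49,.3875,.30],(a,-4)),([.53,.22,.42],(12,0)),([.55,-.06,.42],(12,0)),([.47,-.2,.39],(40,0)),([.37,-.36,.34],(40,2)),([.515,-.363,.30],(40,2)),([.515,-.363,.15],(40,2))])
delta([.432,.392,.156],tool(40,-4))
E
```

```text
box [0.4755 0.4435 0.0955]
box [0.4786 0.4405 0.0863]
  FAIL at t 1.0 [0.432 0.392 0.156] [  50.   35.  115.  260.   39. -128.]
[0.432 0.392 0.156] (35, -4) [  52.   39.  116.  256.   44. -121.] maxstep 1.9
[0.493  0.3875 0.105 ] (35, -4) [  45.   46.  113.  246.   43. -114.] maxstep 1.0
  FAIL at t 0.5833333333333333 [0.49   0.3875 0.3   ] [  46.   34.  111.  261.   39. -134.]
D [-0.669 -0.2    0.426] [-0.0278 -0.0414  0.018 ] rows 2.941948436985897 2.6656125832116704
```

```bash
python3 - <<'E'
from sim import *
d=np.load("w4.npy",allow_pickle=True).item();W=cam("wrist",dict(position=d["p"],tcp_rot=d["R"]));S=cam("scene");T=cam("top")
for z in(.0,.02,.04,.06,.08,.1):
    P=onz(*S,(251,314),z);print(z,P,proj(*W,[P]),proj(*T,[P]))
j=telemetry.read_state()["joint_positions"]
simulate(j,[([.4345,.3915,.142],(30,-4)),([.495,.3873,.107],(30,-4)),([.48,.38,.22],(25,-4)),([.50,.30,.36],(15,0)),([.53,.20,.42],(12,0)),([.55,-.06,.42],(12,0)),([.48,-.2,.40],(30,0)),([.38,-.36,.34],(30,2)),([.515,-.363,.31],(30,2)),([.515,-.363,.15],(30,2))])
delta([.4345,.3915,.142],tool(30,-4))
a=cv2.imread("pics/w4.png");b=cv2.imread("pics/scene0.png");c=cv2.imread("pics/top0.png")
r=lambda i,x,y,w,h:cv2.resize(i[y:y+h,x:x+w],(400,300),interpolation=cv2.INTER_CUBIC)
cv2.imwrite("pics/box.png",np.vstack([np.hstack([r(b,200,290,120,90),r(c,170,220,100,75)]),np.hstack([r(a,140,250,160,120),r(a,0,210,200,150)])]))
E
```

```text
0.0 [0.5188 0.4098 0.    ] [[288.7083 331.5202]] [[223.6631 275.6245]]
0.02 [0.5101 0.4168 0.02  ] [[280.5193 329.2769]] [[221.8203 275.5593]]
0.04 [0.5014 0.4238 0.04  ] [[271.5503 326.82  ]] [[219.9329 275.4926]]
0.06 [0.4927 0.4307 0.06  ] [[261.6844 324.1174]] [[217.9992 275.4241]]
0.08 [0.484  0.4377 0.08  ] [[250.7799 321.1304]] [[216.0174 275.354 ]]
0.1 [0.4753 0.4447 0.1   ] [[238.6639 317.8114]] [[213.9858 275.2822]]
[0.4345 0.3915 0.142 ] (30, -4) [  53.   43.  117.  249.   51. -112.] maxstep 1.7
[0.495  0.3873 0.107 ] (30, -4) [  47.   48.  113.  242.   50. -109.] maxstep 0.7
[0.48 0.38 0.22] (25, -4) [  49.   36.  115.  249.   51. -119.] maxstep 1.0
[0.5  0.3  0.36] (15, 0) [  38.   21.  123.  232.   49. -118.] maxstep 1.5
[0.53 0.2  0.42] (12, 0) [  20.   11.  128.  211.   40. -110.] maxstep 2.1
[ 0.55 -0.06  0.42] (12, 0) [-39.   7. 133. 126.  50. -58.] maxstep 8.3
[ 0.48 -0.2   0.4 ] (30, 0) [-65.   1. 122.  74.  55. -21.] maxstep 5.3
[ 0.38 -0.36  0.34] (30, 2) [-89.  16. 117.  66.  71. -39.] maxstep 2.8
[ 0.515 -0.363  0.31 ] (30, 2) [-70.  23. 111.  78.  58. -35.] maxstep 1.7
[ 0.515 -0.363  0.15 ] (30, 2) [-70.  42. 116.  94.  56. -65.] maxstep 2.5
D [-0.746 -0.195  0.481] [-0.0292 -0.0137  0.0155] rows 3.268862723825167 1.7983190398580373
```

View pics/box.png

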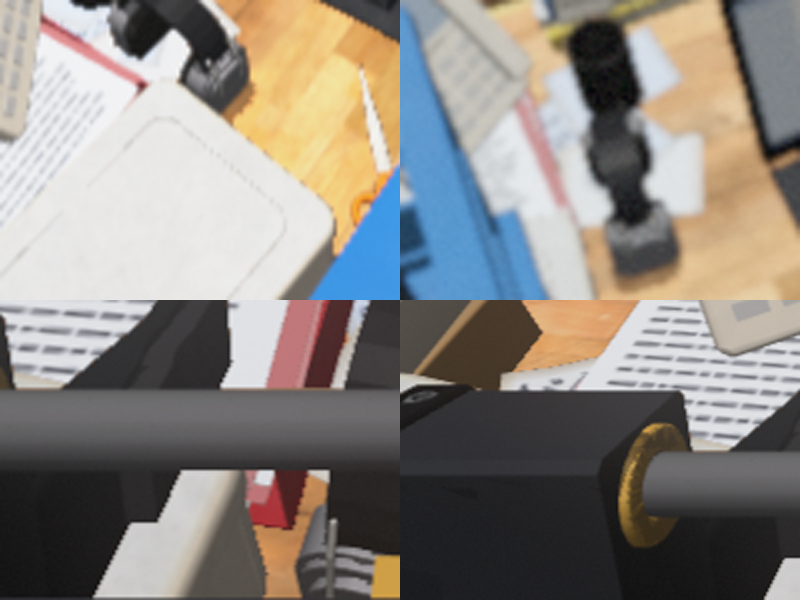

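The pale box by the front cup is about 0.10 m tall, with its corner near (0.475, 0.445). I'll grip at 35° pitch with the fingers only part open, so they clear it.

```bash
python3 - <<'E'
from sim import *
j=telemetry.read_state()["joint_positions"]
simulate(j,[([.4374,.3913,.148],(35,-4)),([.4946,.3873,.108],(35,-4)),([.48,.38,.21],(25,-4))])
delta([.4374,.3913,.148],tool(35,-4))
E
```

```text
[0.4374 0.3913 0.148 ] (35, -4) [  51.   40.  116.  255.   44. -120.] maxstep 1.8
[0.4946 0.3873 0.108 ] (35, -4) [  45.   45.  113.  246.   43. -115.] maxstep 0.8
[0.48 0.38 0.21] (25, -4) [  49.   38.  115.  247.   51. -117.] maxstep 0.7
D [-0.702 -0.191  0.481] [-0.0285 -0.0276  0.0167] rows 3.1367068309187967 2.1642135181709623
```

{"api": "carry_out", "payload": {
  "deltas": [
    [[-0.702,-0.191,0.481,-0.0285,-0.0276,0.0167,-0.35],[-0.702,-0.191,0.481,-0.0285,-0.0276,0.0167,-0.35],[-0.702,-0.191,0.481,-0.0285,-0.0276,0.0167,-0.35],[-0.702,-0.191,0.481,-0.0285,-0.0276,0.0167,-0.35],[-0.702,-0.191,0.481,-0.0285,-0.0276,0.0167,-0.35],[-0.702,-0.191,0.481,-0.0285,-0.0276,0.0167,-0.35],[-0.702,-0.191,0.481,-0.0285,-0.0276,0.0167,-0.35],[-0.702,-0.191,0.481,-0.0285,-0.0276,0.0167,-0.35],[-0.702,-0.191,0.481,-0.0285,-0.0276,0.0167,-0.35],[-0.702,-0.191,0.481,-0.0285,-0.0276,0.0167,-0.35]]
  ]
}}

```text
time_s: 11.13
position: [0.436, 0.3923, 0.148]
tcp_rot: [[0.573, -0.067, 0.817], [-0.038, -0.998, -0.055], [0.819, 0.001, -0.574]]
force: [-1.0, -0.3, 0.0]
opening: 0.673
grasp_force: 0.0
```

```bash
python3 - <<'E'
from ear import *
s=show();im=capture("wrist")[:,:,::-1].copy();K,M=cam("wrist",s);np.save("w5.npy",dict(p=s["position"],R=s["tcp_rot"]),allow_pickle=True)
cv2.imwrite("pics/w5.png",im)
m=mask(K,M,[.528,.385,np.radians(-4)])
cs,_=cv2.findContours(m,cv2.RETR_LIST,cv2.CHAIN_APPROX_NONE);cv2.drawContours(im,cs,-1,(0,255,0),1)
cv2.imwrite("pics/w5o.png",im);delta([.4946,.3873,.108],tool(35,-4))
E
```

```text
t 11.1333 [0.436  0.3923 0.148 ] pitch 35.03710171532553 yaw -3.8593451798837966 F [-0.9858 -0.332   0.0111] M [ 0.0184  0.5122 -0.0135] op 0.6729086472142964 0.0 [  51.2032   39.6649  115.5813  254.5571   44.1356 -119.5712]
D [0.008 0.008 0.473] [-0.0003  0.0001  0.0004] rows 1.7023816357187256 0.025254972779939985
```

View pics/w5o.png

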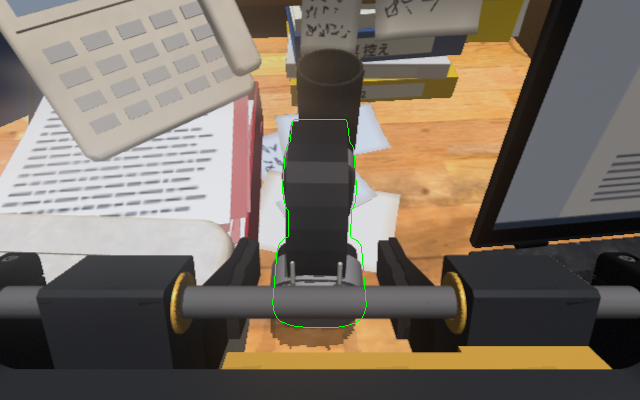

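The overlay matches within about 2 mm, and the band is centred between the fingers at columns 290–348. I'll go in and close.

{"api": "carry_out", "payload": {
  "deltas": [
    [[0.008,0.008,0.2,0,0,0,-0.35],[0.008,0.008,0.35,0,0,0,-0.35],[0.008,0.008,0.42,0,0,0,-0.35],[0.008,0.008,0.473,0,0,0,-0.35],[0.008,0.008,0.473,0,0,0,-0.35],[0.008,0.008,0.473,0,0,0,-0.35],[0.008,0.008,0.473,0,0,0,-0.35],[0.008,0.008,0.473,0,0,0,1],[0.008,0.008,0.473,0,0,0,1],[0.008,0.008,0.473,0,0,0,1]]
  ]
}}

```text
time_s: 12.02
position: [0.494, 0.3877, 0.1072]
tcp_rot: [[0.574, -0.066, 0.816], [-0.036, -0.998, -0.055], [0.818, 0.002, -0.575]]
force: [0.1, -0.9, -0.5]
opening: 0.527
grasp_force: 0.0
```

{"api": "carry_out", "payload": {
  "deltas": [
    [[0,0,0,0,0,0,1],[0,0,0,0,0,0,1],[0,0,0,0,0,0,1],[0,0,0,0,0,0,1],[0,0,0,0,0,0,1],[0,0,0,0,0,0,1],[0,0,0,0,0,0,1],[0,0,0,0,0,0,1],[0,0,0,0,0,0,1],[0,0,0,0,0,0,1]]
  ]
}}

```text
time_s: 12.85
position: [0.4945, 0.3876, 0.1071]
tcp_rot: [[0.573, -0.066, 0.817], [-0.037, -0.998, -0.055], [0.818, 0.002, -0.575]]
force: [-4.5, 2.0, 5.7]
opening: 0.449
grasp_force: 29.9
```

```bash
python3 - <<'E'
from sim import *
s=show();im=capture("wrist")[:,:,::-1];cv2.imwrite("pics/w6.png",im);np.save("w6.npy",dict(p=s["position"],R=s["tcp_rot"]),allow_pickle=True)
simulate(s["joint_positions"],[([.485,.385,.20],(30,-4)),([.50,.30,.34],(18,0)),([.53,.20,.42],(12,0))])
delta([.485,.385,.20],tool(30,-4))
E
```

```text
t 12.85 [0.4945 0.3876 0.1071] pitch 35.06788691024368 yaw -3.867820744561976 F [-4.5418  2.0221  5.6737] M [0.2256 0.3097 0.2917] op 0.4491391493375068 29.886201501264846 [  45.208    45.2229  112.5881  245.6823   42.7366 -114.986 ]
[0.485 0.385 0.2  ] (30, -4) [  47.   36.  113.  252.   45. -124.] maxstep 0.8
[0.5  0.3  0.34] (18, 0) [  37.   22.  123.  233.   47. -119.] maxstep 1.7
[0.53 0.2  0.42] (12, 0) [  20.   11.  128.  211.   40. -110.] maxstep 2.2
D [ 0.472  0.022 -0.407] [-0.0003  0.0141  0.0005] rows 2.2414394787625085 0.7090824165024325
```

```bash
python3 - <<'E'
from sim import *
s=telemetry.read_state()
simulate(s["joint_positions"],[([.475,.384,.21],(30,-4)),([.50,.30,.34],(18,0)),([.53,.20,.42],(12,0))])
delta([.475,.384,.21],tool(30,-4))
E
```

```text
[0.475 0.384 0.21 ] (30, -4) [  48.   35.  114.  254.   45. -125.] maxstep 0.9
[0.5  0.3  0.34] (18, 0) [  37.   22.  123.  233.   47. -119.] maxstep 1.9
[0.53 0.2  0.42] (12, 0) [  20.   11.  128.  211.   40. -110.] maxstep 2.2
D [ 0.488  0.034 -0.499] [-0.0003  0.0141  0.0005] rows 2.5140844017330473 0.7090824165024325
```

{"api": "carry_out", "payload": {
  "deltas": [
    [[0.05,0.003,-0.05,0,0,0,1],[0.1,0.007,-0.1,0,0,0,1],[0.16,0.01,-0.16,0,0.003,0,1],[0.22,0.014,-0.22,0,0.005,0,1],[0.28,0.018,-0.28,0,0.007,0,1],[0.34,0.022,-0.34,0,0.009,0,1],[0.4,0.026,-0.4,0,0.011,0,1],[0.45,0.03,-0.45,0,0.013,0,1],[0.488,0.034,-0.499,0,0.014,0,1],[0.488,0.034,-0.499,0,0.014,0,1]]
  ]
}}

```text
time_s: 13.73
position: [0.4747, 0.384, 0.2118]
tcp_rot: [[0.498, -0.066, 0.865], [-0.033, -0.998, -0.057], [0.867, 0.0, -0.499]]
force: [0.5, -0.3, -1.8]
opening: 0.451
grasp_force: 29.9
```

```bash
python3 - <<'E'
from sim import *
s=show();im=capture("wrist")[:,:,::-1];cv2.imwrite("pics/w7.png",im)
a=cv2.imread("pics/w6.png");print("view change",[cv2.absdiff(a,im)[150:280,290:350].mean()])
simulate(s["joint_positions"],[([.50,.30,.34],(18,0)),([.53,.20,.42],(12,0))])
delta([.50,.30,.34],tool(18,0))
E
```

```text
t 13.7333 [0.4747 0.384  0.2118] pitch 29.9332761618023 yaw -3.7996481317078583 F [ 0.4578 -0.2681 -1.7952] M [ 0.1051  0.9382 -0.012 ] op 0.45098080308574645 29.890464949494344 [  48.1632   34.5951  114.1364  253.8685   45.2777 -125.1357]
view change [np.float64(3.2714529914529913)]
[0.5  0.3  0.34] (18, 0) [  37.   22.  123.  233.   47. -119.] maxstep 1.9
[0.53 0.2  0.42] (12, 0) [  20.   11.  128.  211.   40. -110.] maxstep 2.2
D [ 0.848  0.548 -0.253] [ 0.0097  0.0334 -0.0042] rows 3.7462770870918938 1.7599849506871168
```

```bash
python3 - <<'E'
from sim import *
s=telemetry.read_state()
simulate(s["joint_positions"],[([.48,.345,.34],(18,-2)),([.51,.22,.43],(12,0)),([.54,.08,.43],(12,0)),([.54,-.06,.43],(12,0)),([.48,-.18,.42],(30,0)),([.39,-.30,.38],(35,2)),([.38,-.363,.32],(35,2))])
delta([.48,.345,.34],tool(18,-2))
E
```

```text
[0.48  0.345 0.34 ] (18, -2) [  46.   24.  118.  246.   50. -126.] maxstep 0.9
[0.51 0.22 0.43] (12, 0) [  25.    9.  127.  220.   40. -117.] maxstep 2.9
[0.54 0.08 0.43] (12, 0) [ -8.   5. 133. 167.  36. -81.] maxstep 4.8
[ 0.54 -0.06  0.43] (12, 0) [-41.   4. 134. 123.  49. -55.] maxstep 4.7
[ 0.48 -0.18  0.42] (30, 0) [-63.  -3. 122.  72.  54. -16.] maxstep 5.2
[ 0.39 -0.3   0.38] (35, 2) [-85.   5. 117.  61.  70. -26.] maxstep 2.3
[ 0.38  -0.363  0.32 ] (35, 2) [-87.  16. 116.  63.  67. -36.] maxstep 0.9
D [ 0.772  0.258 -0.386] [ 0.0046  0.0334 -0.002 ] rows 3.240022222420257 1.6971184385089468
```

{"api": "carry_out", "payload": {
  "deltas": [
    [[0.06,0.02,-0.03,0,0.003,0,1],[0.17,0.05,-0.08,0.001,0.007,0,1],[0.28,0.09,-0.14,0.002,0.012,-0.001,1],[0.39,0.13,-0.19,0.002,0.017,-0.001,1],[0.5,0.17,-0.25,0.003,0.022,-0.001,1],[0.6,0.2,-0.3,0.004,0.026,-0.002,1],[0.69,0.23,-0.34,0.004,0.03,-0.002,1],[0.75,0.25,-0.37,0.005,0.033,-0.002,1],[0.772,0.258,-0.386,0.005,0.033,-0.002,1],[0.772,0.258,-0.386,0.005,0.033,-0.002,1]]
  ]
}}

```text
time_s: 14.62
position: [0.4804, 0.3445, 0.3396]
tcp_rot: [[0.312, -0.033, 0.95], [-0.011, -0.999, -0.032], [0.95, -0.0, -0.312]]
force: [1.0, -0.9, -2.5]
opening: 0.451
grasp_force: 29.9
```

```bash
python3 - <<'E'
from sim import *
s=show();delta([.51,.22,.43],tool(12,0))
R=tool(12,0);print(R.T@np.array([.03,-.14,0])/.15, R.T@np.array([0,-.14,0])/.15)
E
```

```text
t 14.6167 [0.4804 0.3445 0.3396] pitch 18.162504904656174 yaw -1.9163118441591145 F [ 0.9521 -0.9117 -2.4639] M [0.058  1.0085 0.0582] op 0.45097396553302443 29.892039859660144 [  45.7263   23.4991  118.3884  246.0891   50.1796 -126.4213]
D [0.643 0.823 0.026] [ 0.0051  0.0171 -0.0014] rows 3.756975435487437 0.9013817471140162
[0.0416 0.9333 0.1956] [0.     0.9333 0.    ]
```

{"api": "carry_out", "payload": {
  "deltas": [
    [[0.06,0.06,0,0,0.002,0,1],[0.15,0.17,0.005,0.001,0.004,0,1],[0.25,0.3,0.01,0.002,0.006,0,1],[0.34,0.42,0.014,0.003,0.009,-0.001,1],[0.43,0.54,0.018,0.003,0.011,-0.001,1],[0.52,0.65,0.02,0.004,0.013,-0.001,1],[0.59,0.75,0.024,0.005,0.015,-0.001,1],[0.643,0.823,0.026,0.005,0.017,-0.001,1],[0.643,0.823,0.026,0.005,0.017,-0.001,1],[0.643,0.823,0.026,0.005,0.017,-0.001,1]]
  ]
}}

```text
time_s: 15.45
position: [0.51, 0.2194, 0.4292]
tcp_rot: [[0.21, -0.002, 0.978], [-0.002, -1.0, -0.002], [0.978, -0.001, -0.21]]
force: [0.1, -0.0, -2.0]
opening: 0.453
grasp_force: 29.9
```

{"api": "carry_out", "payload": {
  "deltas": [
    [[0,0.06,0.02,0,0,0,1],[0.01,0.17,0.04,0,0,0,1],[0.01,0.3,0.06,0,0,0,1],[0.02,0.42,0.09,0,0,0,1],[0.02,0.55,0.12,0,0,0,1],[0.03,0.68,0.14,0,0,0,1],[0.03,0.8,0.17,0,0,0,1],[0.04,0.9,0.19,0,0,0,1],[0.042,0.933,0.196,0,0,0,1],[0.042,0.933,0.196,0,0,0,1]]
  ]
}}

```text
time_s: 16.28
position: [0.5405, 0.0795, 0.4284]
tcp_rot: [[0.211, -0.002, 0.978], [-0.001, -1.0, -0.002], [0.978, -0.001, -0.211]]
force: [0.2, -0.9, -0.8]
opening: 0.456
grasp_force: 29.9
```

{"api": "carry_out", "payload": {
  "deltas": [
    [[0,0.06,0,0,0,0,1],[0,0.17,0,0,0,0,1],[0,0.3,0,0,0,0,1],[0,0.42,0,0,0,0,1],[0,0.55,0,0,0,0,1],[0,0.68,0,0,0,0,1],[0,0.8,0,0,0,0,1],[0,0.9,0,0,0,0,1],[0,0.933,0,0,0,0,1],[0,0.933,0,0,0,0,1]]
  ]
}}

```text
time_s: 17.12
position: [0.5404, -0.0601, 0.4289]
tcp_rot: [[0.209, -0.001, 0.978], [-0.001, -1.0, -0.001], [0.978, -0.001, -0.209]]
force: [0.6, 1.1, -2.7]
opening: 0.451
grasp_force: 29.9
```

```bash
python3 - <<'E'
from sim import *
s=show();im=capture("wrist")[:,:,::-1];cv2.imwrite("pics/w8.png",im)
a=cv2.imread("pics/w6.png");print("view change",[cv2.absdiff(a,im)[150:280,290:350].mean()])
simulate(s["joint_positions"],[([.48,-.18,.42],(30,0)),([.39,-.30,.38],(35,2)),([.38,-.363,.32],(35,2))])
delta([.48,-.18,.42],tool(30,0))
E
```

```text
t 17.1167 [ 0.5404 -0.0601  0.4289] pitch 12.078362677973116 yaw -0.05716251804409707 F [ 0.6248  1.1438 -2.7478] M [ 0.0694  1.008  -0.0181] op 0.450912288173991 29.919061026394047 [-40.3844   4.4794 133.5815 123.2363  49.1646 -55.0835]
view change [np.float64(18.338461538461537)]
[ 0.48 -0.18  0.42] (30, 0) [-63.  -3. 122.  72.  54. -16.] maxstep 5.2
[ 0.39 -0.3   0.38] (35, 2) [-85.   5. 117.  61.  70. -26.] maxstep 2.3
[ 0.38  -0.363  0.32 ] (35, 2) [-87.  16. 116.  63.  67. -36.] maxstep 0.9
D [-0.14   0.806 -0.379] [-0.0001 -0.0497 -0.0002] rows 3.244618827275877 2.500986555952744
```

```bash
python3 - <<'E'
from sim import *
s=telemetry.read_state()
simulate(s["joint_positions"],[([.42,-.14,.42],(32,0)),([.375,-.275,.37],(35,1.8)),([.375,-.363,.31],(35,1.8)),([.516,-.363,.30],(35,1.8)),([.516,-.363,.15],(35,1.8))])
delta([.42,-.14,.42],tool(32,0))
E
```

```text
[ 0.42 -0.14  0.42] (32, 0) [-72. -12. 127.  65.  63. -13.] maxstep 5.9
[ 0.375 -0.275  0.37 ] (35, 1.8) [-87.   3. 122.  60.  70. -29.] maxstep 2.0
[ 0.375 -0.363  0.31 ] (35, 1.8) [-88.  17. 117.  63.  67. -38.] maxstep 1.2
[ 0.516 -0.363  0.3  ] (35, 1.8) [-68.  22. 109.  72.  54. -29.] maxstep 1.8
[ 0.516 -0.363  0.15 ] (35, 1.8) [-68.  40. 115.  90.  50. -58.] maxstep 2.5
D [-0.224  0.54  -0.77 ] [-0.0001 -0.0553 -0.0002] rows 3.4778223674142876 2.780314011587548
```

{"api": "carry_out", "payload": {
  "deltas": [
    [[-0.02,0.04,-0.05,0,-0.005,0,1],[-0.05,0.11,-0.16,0,-0.012,0,1],[-0.08,0.19,-0.27,0,-0.019,0,1],[-0.11,0.27,-0.38,0,-0.027,0,1],[-0.14,0.35,-0.5,0,-0.035,0,1],[-0.17,0.42,-0.6,0,-0.043,0,1],[-0.2,0.48,-0.69,0,-0.05,0,1],[-0.22,0.53,-0.75,0,-0.054,0,1],[-0.224,0.54,-0.77,0,-0.055,0,1],[-0.224,0.54,-0.77,0,-0.055,0,1]]
  ]
}}

```text
time_s: 18.0
position: [0.4199, -0.1393, 0.4205]
tcp_rot: [[0.527, 0.001, 0.85], [0.0, -1.0, 0.001], [0.85, -0.001, -0.527]]
force: [-0.4, -0.5, -1.7]
opening: 0.457
grasp_force: 29.9
```

```bash
python3 - <<'E'
from sim import *
s=show();delta([.375,-.275,.37],tool(35,1.8))
R=tool(35,1.8);print(R.T@np.array([0,-.088,-.06])/.15)
E
```

```text
t 18.0 [ 0.4199 -0.1393  0.4205] pitch 31.8201488881606 yaw 0.10075264842246506 F [-0.4309 -0.4683 -1.6861] M [-0.0226  0.8917  0.0351] op 0.4568569352260057 29.91936040303699 [-72.5193 -12.4994 127.0877  65.2502  63.2444 -13.579 ]
D [-0.444  0.905 -0.078] [ 0.0039 -0.0088 -0.0027] rows 3.636057311213194 0.5052366338443589
[-0.3382  0.5864  0.2143]
```

{"api": "carry_out", "payload": {
  "deltas": [
    [[-0.03,0.06,-0.005,0,-0.001,0,1],[-0.08,0.17,-0.015,0.001,-0.002,-0.001,1],[-0.14,0.3,-0.025,0.002,-0.003,-0.001,1],[-0.2,0.43,-0.035,0.002,-0.005,-0.001,1],[-0.27,0.56,-0.05,0.003,-0.006,-0.002,1],[-0.33,0.69,-0.06,0.003,-0.007,-0.002,1],[-0.39,0.8,-0.07,0.004,-0.008,-0.003,1],[-0.43,0.88,-0.076,0.004,-0.009,-0.003,1],[-0.444,0.905,-0.078,0.004,-0.009,-0.003,1],[-0.444,0.905,-0.078,0.004,-0.009,-0.003,1]]
  ]
}}

```text
time_s: 18.83
position: [0.3747, -0.2764, 0.369]
tcp_rot: [[0.575, 0.031, 0.818], [0.016, -1.0, 0.026], [0.818, -0.002, -0.575]]
force: [-0.0, -0.2, -2.9]
opening: 0.454
grasp_force: 29.9
```

{"api": "carry_out", "payload": {
  "deltas": [
    [[-0.03,0.06,0.02,0,0,0,1],[-0.08,0.14,0.05,0,0,0,1],[-0.13,0.23,0.08,0,0,0,1],[-0.19,0.32,0.12,0,0,0,1],[-0.24,0.42,0.15,0,0,0,1],[-0.29,0.5,0.18,0,0,0,1],[-0.32,0.56,0.205,0,0,0,1],[-0.338,0.586,0.214,0,0,0,1],[-0.338,0.586,0.214,0,0,0,1],[-0.338,0.586,0.214,0,0,0,1]]
  ]
}}

```text
time_s: 19.67
position: [0.3746, -0.3631, 0.3098]
tcp_rot: [[0.574, 0.031, 0.818], [0.018, -1.0, 0.026], [0.818, -0.0, -0.575]]
force: [0.3, -0.1, -1.9]
opening: 0.454
grasp_force: 29.9
```

```bash
python3 - <<'E'
from ear import *
s=show();im=capture("wrist")[:,:,::-1].copy();np.save("w9.npy",dict(p=s["position"],R=s["tcp_rot"]),allow_pickle=True)
cv2.imwrite("pics/w9.png",im)
K,M=cam("wrist",s)
# ear pose held, from the grasp: ear frame relative to the tool at grasp
g=np.load("w6.npy",allow_pickle=True).item()
yaw=np.radians(-3.9);Re=Ro.from_euler('z',yaw).as_matrix()
Rt=g["R"].T@Re; tt=g["R"].T@(np.array([.528,.385,0])-g["p"])
for P in parts():
    Pw=(P@Rt.T+tt)@s["tcp_rot"].T+s["position"]
    if len(P)<20: cv2.polylines(im,[hull(K,M,Pw).round().astype(np.int32)],True,(0,255,0),1)
c=np.array([.5498,-.3623,.1587]);a=np.radians(1.79);gv=np.array([-np.sin(a),np.cos(a),0])
for k in(-.0235,.0235):
    t=np.linspace(0,2*np.pi,30);f=np.array([np.cos(a),np.sin(a),0])
    C=c+k*gv+.024*(np.outer(np.cos(t),f)+np.outer(np.sin(t),[0,0,1]))
    cv2.polylines(im,[proj(K,M,C).round().astype(np.int32)],True,(0,0,255),1)
x=cv2.resize(im[100:300,170:470],(800,533),interpolation=cv2.INTER_CUBIC);cv2.imwrite("pics/w9o.png",x)
E
```

```text
t 19.6667 [ 0.3746 -0.3631  0.3098] pitch 35.078436909058304 yaw 1.8175891497262344 F [ 0.2614 -0.0882 -1.9315] M [-0.0347  0.8723  0.038 ] op 0.4540202999778783 29.919129292302387 [-87.8891  16.7192 116.6734  63.1246  66.5557 -37.5901]
```

View pics/w9o.png

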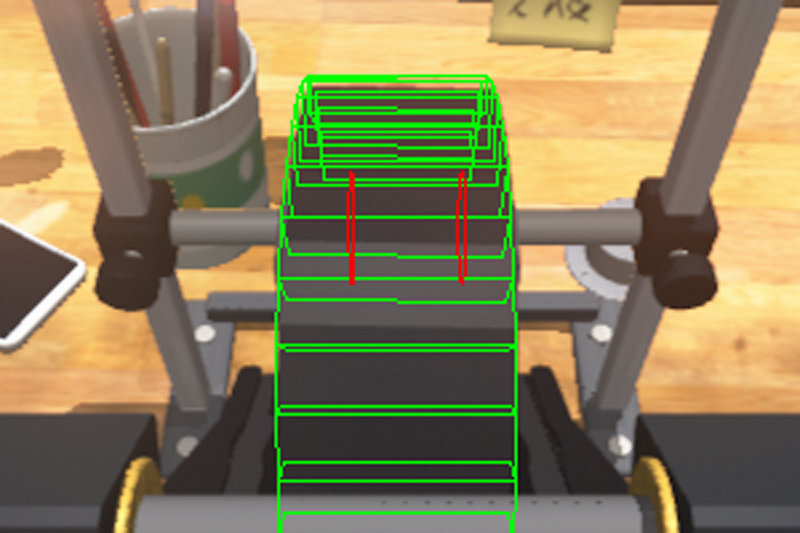

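The ear defenders are held as modelled: the band outline overlaps the picture. The rail runs between clamps at about (233.7,185) and (409.2,185), the predicted flanges lie on the rail line, and the view ahead to the rack is clear. I'll refit the rail with this third view.

```bash
python3 - <<'E'
from sim import *
obs=[]
for f,pts in(("w1",[(252,142),(173.4,143.5),(328.6,140)]),("w2",[(318.6,179.6),(234.9,181.9),(401.4,177)]),("w9",[(np.nan,0),(233.7,185.1),(409.2,185.1)])):
    d=np.load(f+".npy",allow_pickle=True).item();obs.append((cam("wrist",dict(position=d["p"],tcp_rot=d["R"])),np.array(pts)))
def res(q):
    x,y,z,a=q;r=np.array([-np.sin(a),np.cos(a),0]);c=np.array([x,y,z]);P=[c,c+.1*r,c-.1*r]
    return np.nan_to_num(np.concatenate([proj(*m,P)-o for m,o in obs])).ravel()*[1]
r=LS(res,[.54,-.36,.175,0]);print(r.x,np.degrees(r.x[3]),"\n",r.fun.reshape(-1,2))
x,y,z,a=r.x;f=np.array([np.cos(a),np.sin(a),0]);T=np.array([x,y,0])-.033*f
print("TCP at hang",T,"z tcp seated ~",z+.014-.127+.107)
s=telemetry.read_state()
simulate(s["joint_positions"],[(T+[0,0,.305],(35,np.degrees(a))),(T+[0,0,.16],(35,np.degrees(a)))])
delta(T+[0,0,.305],tool(35,np.degrees(a)))
E
```

```text
[ 0.5645 -0.3623  0.1808  0.0327] 1.874419821733571 
 [[ -2.2973 -20.9592]
 [ -3.3306 -20.3696]
 [  0.0652 -21.0311]
 [ -0.0039 -21.1339]
 [ -1.8665 -21.1093]
 [  1.9182 -20.8357]
 [  0.     162.1918]
 [ -0.9286 -22.735 ]
 [  3.0126 -23.0815]]
TCP at hang [ 0.5316 -0.3633  0.    ] z tcp seated ~ 0.17475270861230546
[ 0.5316 -0.3633  0.305 ] (35, np.float64(1.874419821733571)) [-67.  22. 107.  72.  53. -27.] maxstep 2.0
[ 0.5316 -0.3633  0.16  ] (35, np.float64(1.874419821733571)) [-67.  39. 113.  89.  50. -54.] maxstep 2.3
D [0.574 0.035 0.875] [ 0.0002  0.0002 -0.0001] rows 3.766326377883037 0.015674718714431317
```

```bash
cat > rail.py <<'E'
from sim import *
obs=[]
for f,pts in(("w1",[(252,142),(173.4,143.5),(328.6,140)]),("w2",[(318.6,179.6),(234.9,181.9),(401.4,177)]),("w9",[(np.nan,np.nan),(233.7,185.1),(409.2,185.1)])):
    d=np.load(f+".npy",allow_pickle=True).item();obs.append((cam("wrist",dict(position=d["p"],tcp_rot=d["R"])),np.array(pts)))
def res(q):
    x,y,z,a=q;r=np.array([-np.sin(a),np.cos(a),0]);c=np.array([x,y,z]);P=[c,c+.1*r,c-.1*r]
    return np.nan_to_num(np.concatenate([proj(*m,P)-o for m,o in obs])).ravel()
r=LS(res,[.54,-.36,.175,0]);print(r.x,np.degrees(r.x[3]),"\n",r.fun.reshape(-1,2))
for z in(.155,.165,.175):
    q=LS(lambda p:res([p[0],p[1],z,p[2]]),[.54,-.36,0]);print(z,q.x,q.cost)
x,y,z,a=r.x;f=np.array([np.cos(a),np.sin(a),0]);T=np.array([x,y,0])-.033*f
print("TCP at hang",T,"z tcp seated ~",z+.014-.127+.107)
s=telemetry.read_state()
simulate(s["joint_positions"],[(T+[0,0,.305],(35,np.degrees(a))),(T+[0,0,.16],(35,np.degrees(a)))])
delta(T+[0,0,.305],tool(35,np.degrees(a)))
E
python3 rail.py
```

```text
[ 0.5501 -0.3621  0.1584  0.031 ] 1.7781180282435054 
 [[-0.7393 -0.3536]
 [ 0.1574  0.1731]
 [-0.2446 -0.3645]
 [-0.122   0.0834]
 [ 0.2192  0.0371]
 [-0.326   0.4505]
 [ 0.      0.    ]
 [ 0.4353  0.0382]
 [ 0.5043 -0.0751]]
0.155 [ 0.5526 -0.3618  0.0312] 3.34191426253286
0.165 [ 0.5451 -0.3626  0.0308] 11.108975855741864
0.175 [ 0.5376 -0.3634  0.0304] 69.1064890705798
TCP at hang [ 0.5171 -0.3631  0.    ] z tcp seated ~ 0.1523578006654741
[ 0.5171 -0.3631  0.305 ] (35, np.float64(1.7781180282435054)) [-68.  22. 108.  71.  54. -28.] maxstep 1.8
[ 0.5171 -0.3631  0.16  ] (35, np.float64(1.7781180282435054)) [-68.  38. 114.  89.  50. -56.] maxstep 2.4
D [0.519 0.031 0.796] [-0.0001  0.0002  0.    ] rows 3.4195515744433105 0.01133095612781928
```

{"api": "carry_out", "payload": {
  "deltas": [
    [[0.04,0.002,0.05,0,0,0,1],[0.1,0.006,0.14,0,0,0,1],[0.18,0.01,0.25,0,0,0,1],[0.26,0.015,0.36,0,0,0,1],[0.34,0.02,0.47,0,0,0,1],[0.42,0.024,0.58,0,0,0,1],[0.49,0.027,0.68,0,0,0,1],[0.54,0.03,0.75,0,0,0,1],[0.557,0.031,0.769,0,0,0,1],[0.557,0.031,0.769,0,0,0,1]]
  ]
}}

```text
time_s: 20.55
position: [0.5174, -0.363, 0.3122]
tcp_rot: [[0.574, 0.033, 0.818], [0.019, -0.999, 0.026], [0.818, 0.001, -0.575]]
force: [-0.7, 0.1, -1.8]
opening: 0.452
grasp_force: 29.9
```

```bash
python3 - <<'E'
from sim import *
s=show();im=capture("wrist")[:,:,::-1].copy();np.save("w10.npy",dict(p=s["position"],R=s["tcp_rot"]),allow_pickle=True);cv2.imwrite("pics/w10.png",im)
# check rail line/columns: clamp edges on the picture vs prediction
K,M=cam("wrist",s);c=np.array([.5501,-.3621,.1584]);a=.031;g=np.array([-np.sin(a),np.cos(a),0])
e=proj(K,M,[c+.1*g,c-.1*g,c+.07*g,c-.07*g]);print(e)
for k in(2,3):
    u=int(round(e[k][0]));v=int(round(e[k][1]))
    if 0<v<400: print("col",u,im[max(0,v-22):v+22,u].max(1))
delta([.517,-.3631,.18],tool(35,1.78))
E
```

```text
t 20.55 [ 0.5174 -0.363   0.3122] pitch 35.07698152426499 yaw 1.8504389231393117 F [-0.701   0.0594 -1.8219] M [-0.0079  0.9179  0.0136] op 0.45215810757693964 29.918804810386064 [-68.2494  21.0542 107.958   70.5873  54.6762 -26.4677]
[[206.6579 308.1818]
 [429.4772 308.488 ]
 [240.0621 308.2277]
 [396.0356 308.442 ]]
col 240 [ 99 114 121 126 130 132 135 136 137 138 137 138 137 135 134 131 130 127
 125 122 118 114 108 104  99  94  90  87  77  69  61  54  44  36  35  35
  36  36  36  36  37  36  37  36]
col 396 [101 117 121 128 131 134 135 138 140 140 141 140 139 137 136 131 131 128
 126 123 121 116 110 106 100  97  90  85  76  66  58  53  41  30  28  27
  28  29  28  28  30  28  29  30]
D [-0.718 -0.001  0.507] [-0.0001  0.0003  0.0001] rows 3.162505403347307 0.016696965676925087
```

{"api": "carry_out", "payload": {
  "deltas": [
    [[-0.03,0,0.02,0,0,0,1],[-0.07,0,0.05,0,0,0,1],[-0.11,0,0.08,0,0,0,1],[-0.15,0,0.107,0,0,0,1],[-0.19,0,0.135,0,0,0,1],[-0.23,0,0.163,0,0,0,1],[-0.27,0,0.19,0,0,0,1],[-0.3,0,0.212,0,0,0,1],[-0.3,0,0.212,0,0,0,1],[-0.3,0,0.212,0,0,0,1]]
  ]
}}

```text
time_s: 21.43
position: [0.517, -0.3643, 0.2561]
tcp_rot: [[0.575, 0.03, 0.818], [0.017, -1.0, 0.025], [0.818, -0.001, -0.575]]
force: [-0.1, -0.0, -1.7]
opening: 0.458
grasp_force: 29.9
```

{"api": "carry_out", "payload": {
  "deltas": [
    [[-0.03,0,0.02,0,0,0,1],[-0.08,0,0.057,0,0,0,1],[-0.13,0,0.092,0,0,0,1],[-0.18,0,0.127,0,0,0,1],[-0.23,0,0.163,0,0,0,1],[-0.28,0,0.198,0,0,0,1],[-0.33,0,0.233,0,0,0,1],[-0.37,0,0.262,0,0,0,1],[-0.4,0,0.283,0,0,0,1],[-0.4,0,0.283,0,0,0,1]]
  ]
}}

```text
time_s: 22.27
position: [0.517, -0.3643, 0.182]
tcp_rot: [[0.576, 0.03, 0.817], [0.017, -1.0, 0.025], [0.818, -0.001, -0.576]]
force: [-0.2, 0.2, -2.0]
opening: 0.455
grasp_force: 29.9
```

```bash
python3 - <<'E'
from sim import *
s=show();im=capture("wrist")[:,:,::-1].copy();np.save("w11.npy",dict(p=s["position"],R=s["tcp_rot"]),allow_pickle=True);cv2.imwrite("pics/w11.png",im)
K,M=cam("wrist",s);c=np.array([.5501,-.3621,.1584]);a=.031;g=np.array([-np.sin(a),np.cos(a),0])
P=[c+k*g for k in(.1,.06,.0235,0,-.0235,-.06,-.1)]+[c+k*g+[0,0,.024] for k in(.0235,-.0235)];print(proj(K,M,P))
delta([.517,-.3631,.162],tool(35,1.78))
E
```

```text
t 22.2667 [ 0.517  -0.3643  0.182 ] pitch 35.159271927160084 yaw 1.7564925704400032 F [-0.168   0.2201 -1.9629] M [ 0.006   0.8026 -0.0286] op 0.4549247696607168 29.918829887665197 [-68.3072  35.5286 113.643   85.8528  50.4058 -51.2387]
[[151.8827 228.3638]
 [217.4311 228.2391]
 [277.2559 228.1253]
 [315.7792 228.0521]
 [354.3072 227.9788]
 [414.1579 227.8649]
 [479.7607 227.7402]
 [273.2918 204.4539]
 [357.706  204.2902]]
D [-0.114 -0.008  0.079] [ 0.0001  0.0003 -0.0002] rows 0.49780919884963304 0.017456741355110286
```

```bash
python3 - <<'E'
import cv2,numpy as np
g=cv2.imread("pics/w11.png").max(2)
for r in(205,228): print(r,"L",g[r,140:300:4],"R",g[r,340:500:4])
for c in(190,240,395,440):print(c,g[205:255:2,c])
E
```

```text
205 L [ 55  53  52  50  49 251 119  93  94  87  87  88  88  93 124 121  87  87
  99 122 124 123 120 119 105 102 204 244 244 245 243 248  53  51  70  70
  69  68  69  67] R [ 69  70  71  73  74  75  87 249 250 250 249 248 249 248 246 247 248 249
 199 202 172 198 203 205 202 203 201 204 206 205 201 202 252 229  51  49
  49  59  55  73]
228 L [ 42  41  42 127 127 128 129 128 128 128 128 128 129 129 130 130 130 130
 130 130 130 132 132 131 131 132 131 132 133 132 132 105  50  45  54  53
  53  51  51  51] R [ 55  55  55  59  60  61  57 133 134 134 134 135 135 135 134 134 134 134
 133 133 133 132 131 131 131 131 130 129 129 129 128 128 126 127 127 127
  35  34  36  38]
190 [ 89  88  90 123 131 121 121 126 133 138 137 132 126 118 114 106  94  84
 242 242 238 236 235 236 228]
240 [102 100 102 186 233 115 122 127 139 144 144 135 128 119 114 106  94 102
 246 243 243 127 121 119 120]
395 [246 245 249 247 223 123 131 136 143 143 142 138 130 122 117 106  94 201
 250 252 237 125 128 127 127]
440 [203 199 200 201 206 123 131 134 138 138 138 132 127 120 115 103  91  94
 184 198 200 206 205 136 252]
```

{"api": "carry_out", "payload": {
  "deltas": [
    [[0,-0.008,0,0,0,0,1],[-0.015,-0.008,0.011,0,0,0,1],[-0.03,-0.008,0.021,0,0,0,1],[-0.045,-0.008,0.032,0,0,0,1],[-0.06,-0.008,0.042,0,0,0,1],[-0.075,-0.008,0.053,0,0,0,1],[-0.09,-0.008,0.063,0,0,0,1],[-0.104,-0.008,0.073,0,0,0,1],[-0.104,-0.008,0.073,0,0,0,1],[-0.104,-0.008,0.073,0,0,0,1]]
  ]
}}

```text
time_s: 23.15
position: [0.5171, -0.3631, 0.1638]
tcp_rot: [[0.575, 0.03, 0.818], [0.017, -1.0, 0.025], [0.818, -0.0, -0.575]]
force: [-0.5, -0.8, -1.5]
opening: 0.452
grasp_force: 29.9
```

{"api": "carry_out", "payload": {
  "deltas": [
    [[-0.004,0,0.003,0,0,0,1],[-0.008,0,0.006,0,0,0,1],[-0.012,0,0.008,0,0,0,1],[-0.016,0,0.011,0,0,0,1],[-0.02,0,0.014,0,0,0,1],[-0.024,0,0.017,0,0,0,1],[-0.027,0,0.019,0,0,0,1],[-0.027,0,0.019,0,0,0,1],[-0.027,0,0.019,0,0,0,1],[-0.027,0,0.019,0,0,0,1]]
  ]
}}

```text
time_s: 23.98
position: [0.5171, -0.3632, 0.1591]
tcp_rot: [[0.575, 0.03, 0.818], [0.018, -1.0, 0.025], [0.818, 0.0, -0.575]]
force: [-0.6, -0.9, -2.0]
opening: 0.452
grasp_force: 29.9
```

{"api": "carry_out", "payload": {
  "deltas": [
    [[-0.003,0,0.002,0,0,0,1],[-0.006,0,0.004,0,0,0,1],[-0.009,0,0.006,0,0,0,1],[-0.012,0,0.008,0,0,0,1],[-0.015,0,0.01,0,0,0,1],[-0.017,0,0.012,0,0,0,1],[-0.017,0,0.012,0,0,0,1],[-0.017,0,0.012,0,0,0,1],[-0.017,0,0.012,0,0,0,1],[-0.017,0,0.012,0,0,0,1]]
  ]
}}

```text
time_s: 24.82
position: [0.5172, -0.3632, 0.156]
tcp_rot: [[0.575, 0.03, 0.818], [0.018, -1.0, 0.025], [0.818, 0.0, -0.575]]
force: [-0.4, -0.4, -2.6]
opening: 0.454
grasp_force: 29.9
```

{"api": "carry_out", "payload": {
  "deltas": [
    [[-0.003,0,0.002,0,0,0,1],[-0.006,0,0.004,0,0,0,1],[-0.009,0,0.006,0,0,0,1],[-0.011,0,0.008,0,0,0,1],[-0.011,0,0.008,0,0,0,1],[-0.011,0,0.008,0,0,0,1],[-0.011,0,0.008,0,0,0,1],[-0.011,0,0.008,0,0,0,1],[-0.011,0,0.008,0,0,0,1],[-0.011,0,0.008,0,0,0,1]]
  ]
}}

```text
time_s: 25.65
position: [0.5172, -0.3632, 0.154]
tcp_rot: [[0.575, 0.03, 0.818], [0.018, -1.0, 0.025], [0.818, 0.0, -0.575]]
force: [1.0, -0.9, -2.5]
opening: 0.452
grasp_force: 29.9
```

{"api": "carry_out", "payload": {
  "deltas": [
    [[-0.003,0,0.002,0,0,0,1],[-0.006,0,0.004,0,0,0,1],[-0.009,0,0.006,0,0,0,1],[-0.011,0,0.008,0,0,0,1],[-0.011,0,0.008,0,0,0,1],[-0.011,0,0.008,0,0,0,1],[-0.011,0,0.008,0,0,0,1],[-0.011,0,0.008,0,0,0,1],[-0.011,0,0.008,0,0,0,1],[-0.011,0,0.008,0,0,0,1]]
  ]
}}

```text
time_s: 26.48
position: [0.5172, -0.3632, 0.1519]
tcp_rot: [[0.575, 0.03, 0.818], [0.018, -1.0, 0.025], [0.818, 0.0, -0.575]]
force: [-0.5, -0.3, -1.5]
opening: 0.453
grasp_force: 29.9
```

{"api": "carry_out", "payload": {
  "deltas": [
    [[-0.003,0,0.002,0,0,0,1],[-0.006,0,0.004,0,0,0,1],[-0.008,0,0.006,0,0,0,1],[-0.008,0,0.006,0,0,0,1],[-0.008,0,0.006,0,0,0,1],[-0.008,0,0.006,0,0,0,1],[-0.008,0,0.006,0,0,0,1],[-0.008,0,0.006,0,0,0,1],[-0.008,0,0.006,0,0,0,1],[-0.008,0,0.006,0,0,0,1]]
  ]
}}

```text
time_s: 27.32
position: [0.5173, -0.3631, 0.1504]
tcp_rot: [[0.575, 0.03, 0.818], [0.018, -1.0, 0.025], [0.818, 0.0, -0.575]]
force: [0.4, 0.1, -2.5]
opening: 0.451
grasp_force: 29.9
```

```bash
python3 -c "
from h import *
show()"
```

```text
t 27.3167 [ 0.5173 -0.3631  0.1504] pitch 35.102446856183015 yaw 1.727080922983936 F [ 0.4391  0.0555 -2.5302] M [-0.0277  0.8932 -0.0438] op 0.4510545918249074 29.918925428537477 [-68.2417  39.4797 114.4627  89.9366  50.2314 -57.541 ]
```

{"api": "carry_out", "payload": {
  "deltas": [
    [[-0.003,0,0.002,0,0,0,1],[-0.006,0,0.004,0,0,0,1],[-0.008,0,0.006,0,0,0,1],[-0.008,0,0.006,0,0,0,1],[-0.008,0,0.006,0,0,0,1],[-0.008,0,0.006,0,0,0,1],[-0.008,0,0.006,0,0,0,1],[-0.008,0,0.006,0,0,0,1],[-0.008,0,0.006,0,0,0,1],[-0.008,0,0.006,0,0,0,1]]
  ]
}}

```text
time_s: 28.15
position: [0.5175, -0.3632, 0.1491]
tcp_rot: [[0.574, 0.03, 0.818], [0.018, -1.0, 0.025], [0.818, 0.0, -0.575]]
force: [-0.9, 0.4, 1.8]
opening: 0.457
grasp_force: 29.9
```

Fz went from about -2 N to +1.8 N, so the band has touched down. I'll take one small step to confirm the weight is carried.

{"api": "carry_out", "payload": {
  "deltas": [
    [[-0.002,0,0.001,0,0,0,1],[-0.004,0,0.003,0,0,0,1],[-0.004,0,0.003,0,0,0,1],[-0.004,0,0.003,0,0,0,1],[-0.004,0,0.003,0,0,0,1],[-0.004,0,0.003,0,0,0,1],[-0.004,0,0.003,0,0,0,1],[-0.004,0,0.003,0,0,0,1],[-0.004,0,0.003,0,0,0,1],[-0.004,0,0.003,0,0,0,1]]
  ]
}}

```text
time_s: 28.98
position: [0.5176, -0.3632, 0.1484]
tcp_rot: [[0.574, 0.03, 0.818], [0.018, -1.0, 0.025], [0.819, 0.0, -0.574]]
force: [1.4, 0.1, 3.5]
opening: 0.453
grasp_force: 29.9
```

```bash
python3 - <<'E'
from h import *
s=show();im=capture("wrist")[:,:,::-1];cv2.imwrite("pics/w12.png",im);g=im.max(2)
for r in(130,140,150,160,170,180,190,200): print(r,"L",g[r,240:300:3],"R",g[r,336:396:3])
E
```

```text
t 28.9833 [ 0.5176 -0.3632  0.1484] pitch 35.058217715895886 yaw 1.7261022545109577 F [1.4367 0.0716 3.4982] M [ 0.0055 -0.2982  0.1445] op 0.45328246273659106 29.889970742865444 [-68.2254  39.7565 114.4755  90.2237  50.2616 -57.9544]
130 L [253 253 253 253 254 253 253 254 253 246 245 245 245 246 246 163 105 104
 104 104] R [130 130 130 153 151 153 183 254 254 254 254 254 253 254 254 253 253 252
 253 254]
140 L [205 170 171 167 167 171 171 171 162 157 159 161 163 163 102  93  92  92
  92  90] R [ 91  92  92  92  93  95  96  95 254 254 254 254 254 253 253 253 253 253
 253 253]
150 L [185 183 182 184 188 187 187 185 179 111 106 156 181 159  86  85  85  84
  83  82] R [ 83  84  85  86  86  87  89  89 200 118 133 240 253 253 253 253 253 253
 254 254]
160 L [194 192 191 192 192 192 190 127  80  79  77  76 122  85  77  75  74  73
  73  72] R [ 75  76  76  79  79  80  81  82  84  83  86  88  89 253 253 254 254 254
 254 254]
170 L [119 192 190 191 190 198 192  72  72  70  66  67  67  68  67  66  65  64
  63  64] R [ 67  69  70  71  72  73  75  76  78  76  80  84  82 243 254 254 254 254
 254 254]
180 L [133 134 134 133 134 133 123  65  66  62  58  63  62  62  61  60  60  59
  60  59] R [ 62  63  65  65  67  67  68  71  74  71  72  81  78  97 134 134 134 135
 135 135]
190 L [157 157 158 158 158 158 125  60  63  58  52  57  66  67  66  65  61  61
  60  59] R [ 57  58  60  62  63  64  65  67  69  66  67  75  74  82 155 156 156 155
 156 156]
200 L [123 122 122 122 122 120 103  56  56  54  48  55  72  72  71  70  70  69
  69  70] R [ 69  70  69  72  71  73  73  73  74  69  61  67  66  78 126 125 127 127
 128 128]
```

It's seated. Contact came at a height that only the saddle can give, since the flanges would have stopped it about 10 mm higher. The picture also shows the band between both flanges. Now I'll release.

{"api": "carry_out", "payload": {
  "deltas": [
    [[0,0,0,0,0,0,0],[0,0,0,0,0,0,-0.1],[0,0,0,0,0,0,-0.2],[0,0,0,0,0,0,-0.35],[0,0,0,0,0,0,-0.45],[0,0,0,0,0,0,-0.45],[0,0,0,0,0,0,-0.45],[0,0,0,0,0,0,-0.45],[0,0,0,0,0,0,-0.45],[0,0,0,0,0,0,-0.45]]
  ]
}}

```text
time_s: 29.87
position: [0.5173, -0.3632, 0.1481]
tcp_rot: [[0.575, 0.03, 0.818], [0.018, -1.0, 0.025], [0.818, 0.0, -0.575]]
force: [-0.1, -0.5, 0.3]
opening: 0.724
grasp_force: 0.0
```

```bash
python3 - <<'E'
from h import *
s=show();im=capture("wrist")[:,:,::-1];cv2.imwrite("pics/w13.png",im);a=cv2.imread("pics/w12.png")
x,y=a[100:260,285:355].astype(np.float32).mean(2),im[100:260,285:355].astype(np.float32).mean(2)
print(cv2.phaseCorrelate(x,y,cv2.createHanningWindow(x.shape[::-1],cv2.CV_32F)))
E
```

```text
t 29.8667 [ 0.5173 -0.3632  0.1481] pitch 35.10589766341953 yaw 1.7244902154409696 F [-0.0904 -0.5332  0.3446] M [0.0375 0.4762 0.0158] op 0.7236869268951795 0.0 [-68.232   39.7651 114.4891  90.2047  50.2235 -57.9528]
((-0.12154018356703489, -1.6044079986092328), 0.9065667102734248)
```

{"api": "carry_out", "payload": {
  "deltas": [
    [[0,0,-0.05,0,0,0,-0.45],[0,0,-0.12,0,0,0,-0.45],[0,0,-0.22,0,0,0,-0.45],[0,0,-0.33,0,0,0,-0.45],[0,0,-0.45,0,0,0,-0.45],[0,0,-0.57,0,0,0,-0.45],[0,0,-0.69,0,0,0,-0.45],[0,0,-0.8,0,0,0,-0.45],[0,0,-0.88,0,0,0,-0.45],[0,0,-0.88,0,0,0,-0.45]]
  ]
}}

```text
time_s: 30.75
position: [0.4077, -0.3674, 0.2255]
tcp_rot: [[0.575, 0.027, 0.818], [0.018, -1.0, 0.021], [0.818, 0.003, -0.575]]
force: [0.7, -0.1, -0.6]
opening: 0.723
grasp_force: 0.0
```

```bash
python3 - <<'E'
from ear import *
s=show();K,M=cam("wrist",s)
im=capture("wrist")[:,:,::-1];im2=capture("wrist")[:,:,::-1];cv2.imwrite("pics/w14.png",im)
print("still moving?",cv2.absdiff(im,im2).max())
g=im.max(2)
q=[.5505,-.3622,np.radians(1.78)];zs=.1555+.014-.127
best=[]
for dp in np.radians([-12,-8,-4,-2,0,2,4,8,12]):
    m=np.zeros((400,640),np.uint8);c=np.array([0,0,.127])
    for P in parts():
        Pw=world((P-c)@Ro.from_euler('y',dp).as_matrix().T+c,q)+[0,0,zs]
        cv2.fillConvexPoly(m,hull(K,M,Pw).round().astype(np.int32),255)
    a=m[60:270,240:400]>0;l=np.clip((g[60:270,240:400].astype(float)-112)/30,-1,1);best.append((round(np.degrees(dp)),round(np.where(a,l,-l).mean(),4)))
print(best)
rows=[90,110,130,150,170,190,210,230]
for r in rows:print(r,g[r,250:392:4])
E
```

```text
t 30.75 [ 0.4077 -0.3674  0.2255] pitch 35.09669168704629 yaw 1.4627282076662018 F [ 0.7452 -0.0618 -0.5939] M [ 0.0196  0.4706 -0.0039] op 0.7226480517671741 0.0 [-82.9789  28.0705 119.529   73.5031  58.1353 -51.2889]
still moving? 150
[(-12, np.float64(-0.6396)), (-8, np.float64(-0.6665)), (-4, np.float64(-0.6806)), (-2, np.float64(-0.6805)), (0, np.float64(-0.68)), (2, np.float64(-0.6803)), (4, np.float64(-0.6758)), (8, np.float64(-0.6681)), (12, np.float64(-0.6595))]
90 [197 234 239 238 241 239 241 244 244 246 246 247 247 247 247 247 248 248
 248 248 248 248 248 248 248 248 248 248 247 247 248 247 247 247 248 248]
110 [117 239 244 244 242 243 241 227 217 223 221 216 217 215 216 225 220 223
 223 231 233 234 231 231 238 229 237 227 233 235 232 232 237 237 236 239]
130 [ 78  78 141 139 139 143 135 129 134  69  83  84  70  70  69  69  70  70
  69  71  70  71  73  87  73 246 246 247 248 248 247 246 245 249 248 248]
150 [138 138 139 139 140 140 141 140 113  65  63  75  75  75  74  73  73  71
  73  72  73  73  74  65  65 116 136 136 136 135 135 134 135 134 133 133]
170 [100 219 224 223 226 235 239 238 239  52  50  59  59  59  58  59  57  58
  58  59  59  60  60  54  53 239 241 240 239 239 236 238 238 239 236 183]
190 [234 237 238 239 236 234 238 236 236 236 205  49  51  48  48  48  47  48
  47  47  49  49  50  47 240 239 241 244 243 244 243 242 243 246 247 243]
210 [214 197 198 216 211 204 214 221 229 131 128  45  43  42  42  42  41  42
  42  41  41  43  41 222 218 222 217 209 216 221 219 221 218 223 221 166]
230 [209 214 211 220 218 220 222 222  81  90  96  41 111  39  39  38  38  38
  38  38  39  97  38  95  89  79 184 178 175 180 192 193 189 198 198 195]
```

{"api": "carry_out", "payload": {
  "deltas": [
    [[0,0,-0.1,0,0,0,-0.45],[0,0,-0.2,0,0,0,-0.45],[0,0,-0.2,0,0,0,-0.45],[0,0,-0.2,0,0,0,-0.45],[0,0,-0.2,0,0,0,-0.45],[0,0,-0.2,0,0,0,-0.45],[0,0,-0.2,0,0,0,-0.45],[0,0,-0.2,0,0,0,-0.45],[0,0,-0.2,0,0,0,-0.45],[0,0,-0.2,0,0,0,-0.45]]
  ]
}}

```text
time_s: 31.68
position: [0.385, -0.367, 0.2412]
tcp_rot: [[0.575, 0.031, 0.818], [0.018, -1.0, 0.025], [0.818, -0.0, -0.575]]
force: [-0.1, 0.0, -0.1]
opening: 0.729
grasp_force: 0.0
```

```bash
python3 - <<'E'
from ear import *
s=show()
I=[capture("wrist").max(2).astype(float) for _ in range(6)]
d=abs(I[0]-I[5]);print("all",d.mean(),"ear",d[80:270,270:370].mean(),"bg",d[80:270,400:500].mean())
f=lambda i:np.float32(i[90:260,260:380])
print(cv2.phaseCorrelate(f(I[0]),f(I[5])))
# cups untouched: scene/top view before vs now
for n,(x,y) in dict(scene=(226,275),top=(221,236)).items():
    a=cv2.imread(f"pics/{n}0.png").max(2).astype(float);b=capture(n).max(2).astype(float)
    print(n,"black cup diff",abs(a-b)[y-12:y+6,x-8:x+8].mean())
E
```

```text
t 31.6833 [ 0.385  -0.367   0.2412] pitch 35.10477565268445 yaw 1.7581153243585985 F [-0.0943  0.0213 -0.054 ] M [0.0054 0.477  0.0448] op 0.7290836713665311 0.0 [-86.3337  25.6585 119.8244  69.6406  60.7073 -49.5054]
all 1.4185234375 ear 1.2635789473684211 bg 1.5963684210526317
((-0.27670308117607334, 0.0282248037696462), 0.9957162200963056)
scene black cup diff 1.03125
top black cup diff 3.3958333333333335
```

The ear defenders hang still in the cradle, the robot is clear of everything, and the black cup hasn't moved.

```bash
python3 -c "
from rig import job
print(job.hand_in())"
```

```text
the job is handed in; nothing more can be done
None
```

The ear defenders hang astride the rail with the band in the flanged cradle, set down at about 5 N before release; I handed the job in at about 32 s with the gripper clear, the black cup unmoved by image comparison and the ivory cup passed well overhead but not re-checked.

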